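# Roll home the retaining strips of a screen tray

### The arm

A 6-joint arm with a two-finger parallel gripper is mounted at the origin on a cart in front of the work surface, level with it; the furniture and walls round the work are solid. World frame = base frame: x ahead of the robot, y to its left, z up, the work surface at z = 0. Lengths are in m, angles in rad, forces in N, time in s.
With the tool pointing down it reaches from about 0.3 to 0.775 m from the base axis. Payload 14.6 kg.
Tool frame: the origin (TCP) lies between the finger pads; the fingertips stand 8 mm ahead of it and the grasp point (between the pads) lies 11 mm behind it; z points along the fingers, y is the direction in which the jaws open and shut (so a half turn about z gives the same grasp; the last joint's range is limited). The gripper opens to 94 mm and grips with 3 to 60 N. Pads are 16 mm wide; open, the fingers measure 119 mm over their backs; the gripper's body (75 mm by 177 mm) begins 78 mm behind the grasp point.
Start: joints at [1.195, 0.3, 1.521, -0, 1.321, -0.067], TCP at [0.167, 0.524, 0.213] pointing down, gripper open.
Joint ranges: [-3.03, 3.03], [-0.79, 2.21], [0.23, 2.52], [-1.04, 4.18], [0, 3.07], [-2.55, 2.55]. Speed limits (rad/s): [2.22, 2.22, 2.57, 3.14, 3.14, 3.14].

### API

Orientations are given as [roll, pitch, yaw] about the fixed x, y, z axes, in that order (R = Rz(yaw) Ry(pitch) Rx(roll)).
In Python, from station import ctrl, viewer, workorder gives the robot as it stands.
- The arm moves only by the tool play_rows, never from a script. Its argument "commands" is a list of rows, each an object of numbers: "dx", "dy", "dz": the shift along the tool's x, y, z in m; "ax", "ay", "az": the turn, a rotation vector about the tool's x, y, z in degrees. In form: [{"dx": .., "dy": .., "dz": .., "ax": .., "ay": .., "az": ..}, ...]. A call has exactly 5 rows; each row shifts and turns the pose as measured when the row begins, along the tool's axes as they then stand; what a row does not reach is not made up. A row lasts 1/12 s, in which the tool goes at most 41.7 mm and 7.16 degrees, less where a joint would pass 70% of its speed; a pose out of reach is approached as far as the arm can. A call with a gripper value outside its range is refused whole. "claw" is the opening, from 0 (shut) to 1 (fully open), set as the call begins (left out, the last holds). The fingers move at their own pace and stop on an object; "squeeze" is the grip in N (left out, the last holds). Time passes only in rows, so rows that do not move let the fingers close, or fill a call up. It gives the time, the measured TCP pose, the force and the opening at its end, in the units of the state.
- ctrl.get_obs(): the state, without advancing time (a new reading comes with each control period).
- viewer.camera(name): name is "scene" or "top"; returns the picture (384x512x3 uint8, red, green, blue); there is no depth.
- viewer.camera_model(name): a dict with "K" (3x3 intrinsics, pixels), "pose" (4x4, takes a point from camera to world coordinates). Camera axes: x right, y down, z forward; pixel columns grow to the right and rows downward; lengths in m; the calibration is good to about 2 mm. A picture is of the moment at which its call begins. camera_model takes no time and is no camera call.
- workorder.hand_in(): hands the job in, once; it reports no verdict.
The state is a dict: "time_s": time; "qpos": joint angles; "joint_vel": joint speeds; "tau": joint torques, N m; "ee_pos": TCP position; "eef_rot": TCP orientation; "force": force on the tool from outside, world axes, zero at the start; "moment": the same for the moment, N m; "grip_width": finger opening in m.
Only numpy, scipy, OpenCV 4.12 (cv2) and the standard library are available. Lean on these libraries where they do the work, as an engineer would, in place of code of your own. Each camera call takes 0.05 s, during which the arm holds its last target. There are 200 camera calls.

### The job

Lift the brush off the perforated screen tray and lay it flat on the bench. Then roll the spring roller firmly along both orange retaining strips until every link is fully home, flush with the rails, and finally stand the roller upright on the bench, clear of the tray. Press the tray only with the roller, not with the gripper, and leave the other things on the bench where they are.

Things in the scene. Friction and masses are not known exactly. Their poses are not given: they have to be found in the camera images.
- screen_tray: Aluminium tray 124 (its x) x 200 mm (its y), fixed. Origin on the bench under its middle. Rails along y at x = -45 (a) and +45 mm (b): 34 mm wide, flat tops at z = 40, y = -100 to 100; each has an orange strip 12 mm wide in its middle. Perforated plate between at z = 27. Grey clamp bar with tight star knobs across the +y end, y = 82 to 104, up to z = 75: nothing rolls past it. Low handle at -y end to y = -130.
- roller_grip (a point): Middle of the spring roller's wooden handle, a 30 x 30 mm square upright post 62 mm long; this point is 90 mm above the surface the roller stands on. z up; it rolls along x, either way (it is symmetric). Under it a steel carriage 74 mm long (x), 42 wide (y), to 43 mm high, on two rubber wheels in line: 34 mm diameter, 26 wide, axles at x = -20 and +20 mm. 0.36 kg in all.
- spring_roller: The spring roller's carriage: origin midway between its two wheels at the level where they touch the surface (90 mm below the handle's middle when the spring is free); x along the rolling direction, z up.
- roller_handle (a joint): How far the roller's handle is pressed down on its spring, in m: 0 free, 0.010 at the stop. It takes 5.5 N to start and 1.1 N more for each mm (16.5 N at the stop). About 6 to 8 mm is firm rolling pressure.
- wheel_front (a joint): Turning of one roller wheel in rad, free either way; 1 rad is 17 mm of travel.
- brush_grip (a point): On the axis of the brush's round wooden handle (19 mm thick), near its balance. Brush 212 mm long; x points to the bristles: bare handle from -96 to +24 mm, then the 41 mm wide ferrule and bristles to +116 mm. It lies flat, z up, across the tray on top of both strips; flat on the bench this point is 10 mm up. 0.06 kg.
- link_a1 (a joint): Height in m that link 1 of strip a stands proud of its rail top (0 = flush, fully home); link 24 mm long, 12 wide, centred at tray x = -45, y = -60 mm. Needs about 4 N straight down and stays where it is pushed.
- link_a2 (a joint): Height in m that link 2 of strip a stands proud of its rail top (0 = flush, fully home); link 24 mm long, 12 wide, centred at tray x = -45, y = -36 mm. Needs about 4 N straight down and stays where it is pushed.
- link_a3 (a joint): Height in m that link 3 of strip a stands proud of its rail top (0 = flush, fully home); link 24 mm long, 12 wide, centred at tray x = -45, y = -12 mm. Needs about 4 N straight down and stays where it is pushed.
- link_a4 (a joint): Height in m that link 4 of strip a stands proud of its rail top (0 = flush, fully home); link 24 mm long, 12 wide, centred at tray x = -45, y = 12 mm. Needs about 4 N straight down and stays where it is pushed.
- link_a5 (a joint): Height in m that link 5 of strip a stands proud of its rail top (0 = flush, fully home); link 24 mm long, 12 wide, centred at tray x = -45, y = 36 mm. Needs about 4 N straight down and stays where it is pushed.
- link_a6 (a joint): Height in m that link 6 of strip a stands proud of its rail top (0 = flush, fully home); link 24 mm long, 12 wide, centred at tray x = -45, y = 60 mm. Needs about 4 N straight down and stays where it is pushed.
- link_b1 (a joint): Height in m that link 1 of strip b stands proud of its rail top (0 = flush, fully home); link 24 mm long, 12 wide, centred at tray x = +45, y = -60 mm. Needs about 4 N straight down and stays where it is pushed.
- link_b2 (a joint): Height in m that link 2 of strip b stands proud of its rail top (0 = flush, fully home); link 24 mm long, 12 wide, centred at tray x = +45, y = -36 mm. Needs about 4 N straight down and stays where it is pushed.
- link_b3 (a joint): Height in m that link 3 of strip b stands proud of its rail top (0 = flush, fully home); link 24 mm long, 12 wide, centred at tray x = +45, y = -12 mm. Needs about 4 N straight down and stays where it is pushed.
- link_b4 (a joint): Height in m that link 4 of strip b stands proud of its rail top (0 = flush, fully home); link 24 mm long, 12 wide, centred at tray x = +45, y = 12 mm. Needs about 4 N straight down and stays where it is pushed.
- link_b5 (a joint): Height in m that link 5 of strip b stands proud of its rail top (0 = flush, fully home); link 24 mm long, 12 wide, centred at tray x = +45, y = 36 mm. Needs about 4 N straight down and stays where it is pushed.
- link_b6 (a joint): Height in m that link 6 of strip b stands proud of its rail top (0 = flush, fully home); link 24 mm long, 12 wide, centred at tray x = +45, y = 60 mm. Needs about 4 N straight down and stays where it is pushed.
- sample_tin_a: Aluminium sample tin with lid, 66 mm diameter, 46 mm high. Origin at the centre of its underside. A bystander: leave it.
- mortar_cube_1: Grey mortar cube, 40 mm. Origin at the centre of its underside. A bystander: leave it.
- mixing_bowl: Steel mixing bowl, 125 mm diameter, 55 mm high. Origin at the centre of its underside. A bystander: leave it.
- soundness_mould_1: Brass split-ring mould with two long needles, 31 mm (its x) by 180 mm (its y), 30 mm high, in front of the fixed equipment (which stands beyond world x = 0.68 where y is over 0.13, elsewhere beyond x = 0.75, and beyond y = 0.64). Origin at the centre of its underside. A bystander: leave it.
- stopwatch: Black stopwatch, 71 (x) x 60 (y) mm, 19 mm high, near the bench's front right corner (the bench top begins at world x = 0.34 and y = -0.30). Origin at the centre of its underside. A bystander: leave it.
- spanner_13: Open-ended spanner, 170 mm (its x) by 33 mm (its y), 6 mm high. Origin at the centre of its underside. A bystander: leave it.

How it is judged:
On the way, in this order (a step that is already met when the one before it is completed fails the run):
1. the brush is held in the fingers, lifted clear of the tray (contact force between the fingers and sieve_brush above 0.5 N and height (world z) of brush_grip above 0.08 m), for 0.1 s.
2. the brush lies flat on the bench, off the tray, let go (height (world z) of brush_grip below 0.02 m and contact force between sieve_brush and screen_tray below 0.1 N and contact force between the fingers and sieve_brush below 0.1 N), for 0.2 s.
3. the roller has rolled on the tray under spring pressure (handle pressed down more than 2 mm, wheel turned more than 2.5 rad, about 4 cm, from its start) (contact force between spring_roller and screen_tray above 3 N and value of joint roller_handle above 0.002 m and (value of joint wheel_front above 2.5 rad or value of joint wheel_front below -2.5 rad)), for 0.02 s.
4. all twelve links are within 1.5 mm of flush (value of joint each of link_a1, link_a2, link_a3, link_a4, link_a5, link_a6, link_b1, link_b2, link_b3, link_b4, link_b5, link_b6 below 0.0015 m), for 0.1 s.
At the end, for the whole second after the job is handed in: All twelve links stand less than 1.5 mm proud of the rails; the brush lies flat on the bench (its grip point lower than 20 mm) not touching the tray; the roller stands upright (within 0.12 rad) on its wheels on the bench, touching neither the tray nor the brush; both are at rest (all of step 4 and height (world z) of brush_grip below 0.02 m and contact force between each of sieve_brush, spring_roller and screen_tray below 0.1 N and angle between spring_roller's own z axis and vertical below 0.12 rad and height (world z) of spring_roller below 0.006 m and contact force between spring_roller and sieve_brush below 0.1 N and linear speed of each of spring_roller, sieve_brush below 0.03 m/s).
It fails at once if the gripper or arm pressed the tray or its strips with more than 8 N (contact force between any of the fingers, the arm and screen_tray above 8 N).
It fails at once if a bystander was shifted by more than 25 mm (distance of any of sample_tin_a, mortar_cube_1, mixing_bowl, soundness_mould_1, stopwatch, spanner_13 from where it was at the start of the episode above 0.025 m).
It also fails if it takes over 61 s, if anything falls off the work surface, if the arm or the gripper's body presses on something with over 40 N, if the wrist force passes 120 N, or if a joint passes its speed limit or range.

## Working session

There is one attempt and no reset: what is moved stays moved. The work goes in short steps, Python scripts to look and compute and a tool call to move; the robot and the scene stay as the last step left them, time stands still between calls to the robot, and variables do not carry over. Pictures are saved under pics/ and viewed, about 8 in all and at most 12, crops included, and the job is handed in when it is done.

Besides the shell and the picture viewer there is one more tool, called as name(argument=value, ...), one argument or row to a line, values as JSON. play_rows: Moves the arm, as the interface text tells. Its arguments: {"type":"object","properties":{"commands":{"type":"array","items":{"type":"object","properties":{"dx":{"type":"number"},"dy":{"type":"number"},"dz":{"type":"number"},"ax":{"type":"number"},"ay":{"type":"number"},"az":{"type":"number"}}}},"claw":{"type":"number"},"squeeze":{"type":"number"}},"required":["commands"]}

```bash
mkdir -p pics; python3 - <<'E'
from station import ctrl,viewer,workorder
import cv2,numpy as np
for n in("scene","top"):
    im=viewer.camera(n); cv2.imwrite(f"pics/{n}0.png",cv2.resize(im[:,:,::-1],(800,600),interpolation=cv2.INTER_CUBIC)); np.save(f"pics/{n}0.npy",im)
    m=viewer.camera_model(n); print(n,m["K"].round(1).tolist(),m["pose"].round(4).tolist())
print(ctrl.get_obs())
E
```

```text
scene [[432.7, 0.0, 260.2], [0.0, 432.7, 188.3], [0.0, 0.0, 1.0]] [[-0.6917, -0.3689, 0.6209, -0.2325], [-0.7222, 0.3528, -0.5949, 0.879], [0.0004, -0.8599, -0.5105, 0.7227], [0.0, 0.0, 0.0, 1.0]]
top [[384.0, 0.0, 253.4], [0.0, 384.0, 189.8], [0.0, 0.0, 1.0]] [[-0.0262, -0.9839, 0.177, 0.3198], [-0.9996, 0.0268, 0.0008, 0.1481], [-0.0055, -0.1769, -0.9842, 1.2579], [0.0, 0.0, 0.0, 1.0]]
{'time_s': 0.1, 'qpos': array([ 1.19541140e+00,  3.00417430e-01,  1.52151880e+00,  7.00495138e-06,
        1.32064887e+00, -6.66010566e-02]), 'joint_vel': array([ 0.00078575, -0.00127676, -0.00123056,  0.00010091,  0.00407618,
       -0.00065228]), 'tau': array([ 1.65845362e-03, -5.32644582e+01, -3.53285372e+01,  7.10114907e-02,
        2.33423850e-02, -5.10081816e-05]), 'ee_pos': array([0.16706806, 0.52378681, 0.2129421 ]), 'eef_rot': array([-3.14060286e+00, -7.28192496e-05,  2.83280701e+00]), 'force': array([ 0.69128046, -0.11981348, -0.7323987 ]), 'moment': array([ 0.02515889, -0.00849924,  0.00852094]), 'grip_width': 0.09368209886124321}
```

View pics/scene0.png

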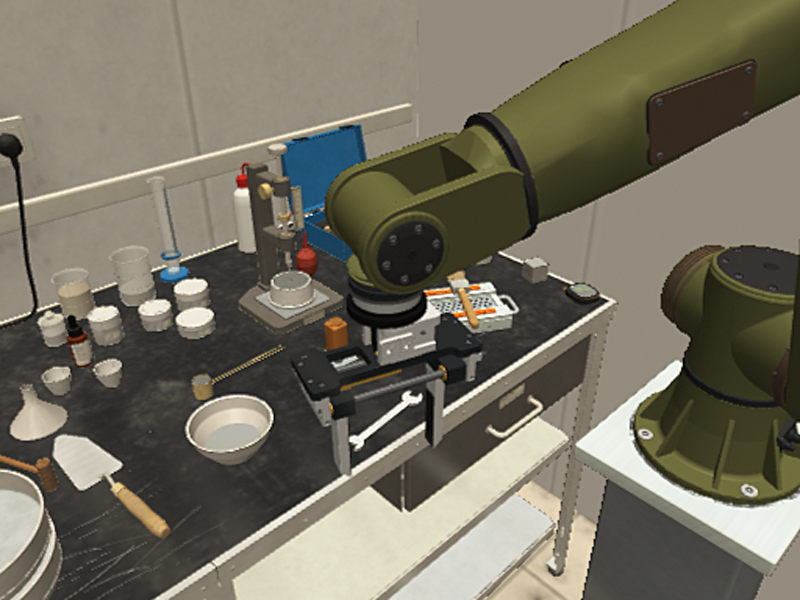

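View pics/top0.png

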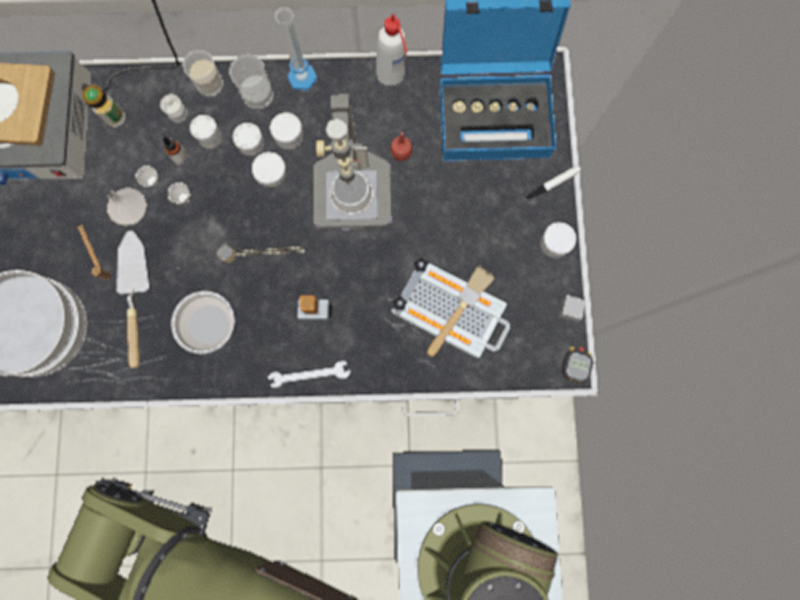

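Top view shows the brush across the tray (450,308), the roller at (312,307), the bowl (203,322), the spanner (310,375), the mould (260,252), and the tin, cube and stopwatch on the right.

```bash
cat > h.py <<'E'
import numpy as np,cv2
from station import ctrl,viewer,workorder
def ray(n,px,z):
    m=viewer.camera_model(n);P=m["pose"];d=P[:3,:3]@np.linalg.inv(m["K"])@np.array([px[0],px[1],1.])
    return P[:3,3]+d*(z-P[2,3])/d[2]
def proj(n,p):
    m=viewer.camera_model(n);P=m["pose"];c=m["K"]@(P[:3,:3].T@(np.array(p)-P[:3,3]));return c[:2]/c[2]
def blobs(n,im,lo,hi,roi,z,amin=8):
    x0,y0,x1,y1=roi;h=cv2.cvtColor(im,cv2.COLOR_RGB2HSV);m=cv2.inRange(h,lo,hi)
    k=np.zeros_like(m);k[y0:y1,x0:x1]=m[y0:y1,x0:x1]
    N,l,s,c=cv2.connectedComponentsWithStats(k)
    for i in range(1,N):
        if s[i,4]>=amin:
            pts=np.argwhere(l==i)[:,::-1].astype(np.float32)
            r=cv2.minAreaRect(pts);w=np.array([ray(n,p,z) for p in cv2.boxPoints(r)])
            print(s[i,4],c[i].round(1),"ctr",ray(n,c[i],z)[:2].round(4),"box",w[:,:2].round(3).tolist())
    return k
def crop(im,roi,f,name):
    x0,y0,x1,y1=roi;cv2.imwrite(name,cv2.resize(im[y0:y1,x0:x1,::-1],None,fx=f,fy=f,interpolation=cv2.INTER_CUBIC))
E
python3 - <<'E'
from h import *
im=np.load("pics/top0.npy")
crop(im,(180,150,340,250),5,"pics/c0.png")
roi=(245,160,335,235)
print("orange");blobs("top",im,(8,180,180),(20,255,255),roi,.043)
print("wood");blobs("top",im,(8,60,90),(22,175,255),roi,.055)
print("roller wood");blobs("top",im,(3,100,50),(20,255,255),(185,180,215,210),.121)
print("roller carriage");blobs("top",im,(0,0,110),(180,60,255),(185,180,215,210),.043)
E
```

```text
orange
18 [286.5 180.7] ctr [0.5653 0.0414] box [[0.573, 0.06], [0.577, 0.057], [0.558, 0.022], [0.554, 0.024]]
8 [309.6 192.8] ctr [ 0.5238 -0.031 ] box [[0.527, -0.022], [0.53, -0.023], [0.521, -0.039], [0.518, -0.038]]
16 [268.  201.9] ctr [0.4976 0.1034] box [[0.506, 0.123], [0.509, 0.122], [0.49, 0.086], [0.487, 0.088]]
9 [278.3 207.3] ctr [0.4793 0.071 ] box [[0.484, 0.082], [0.486, 0.08], [0.475, 0.059], [0.472, 0.06]]
17 [293.8 215.6] ctr [0.4516 0.0231] box [[0.46, 0.041], [0.464, 0.039], [0.443, 0.005], [0.44, 0.007]]
wood
135 [306.8 178.8] ctr [ 0.5671 -0.0227] box [[0.561, 0.005], [0.596, -0.022], [0.572, -0.051], [0.537, -0.024]]
58 [285.6 179.9] ctr [0.5654 0.0453] box [[0.581, 0.084], [0.59, 0.08], [0.552, 0.011], [0.543, 0.016]]
21 [309.6 192.5] ctr [ 0.5225 -0.0293] box [[0.524, -0.016], [0.533, -0.021], [0.521, -0.043], [0.512, -0.038]]
288 [282.6 211.3] ctr [0.4648 0.059 ] box [[0.512, 0.127], [0.524, 0.009], [0.421, 0.0], [0.409, 0.117]]
roller wood
115 [197.1 193.9] ctr [0.5165 0.3185] box [[0.532, 0.337], [0.531, 0.304], [0.5, 0.304], [0.501, 0.337]]
roller carriage
170 [201. 199.] ctr [0.513  0.3177] box [[0.498, 0.353], [0.54, 0.353], [0.538, 0.289], [0.496, 0.289]]
```

View pics/c0.png

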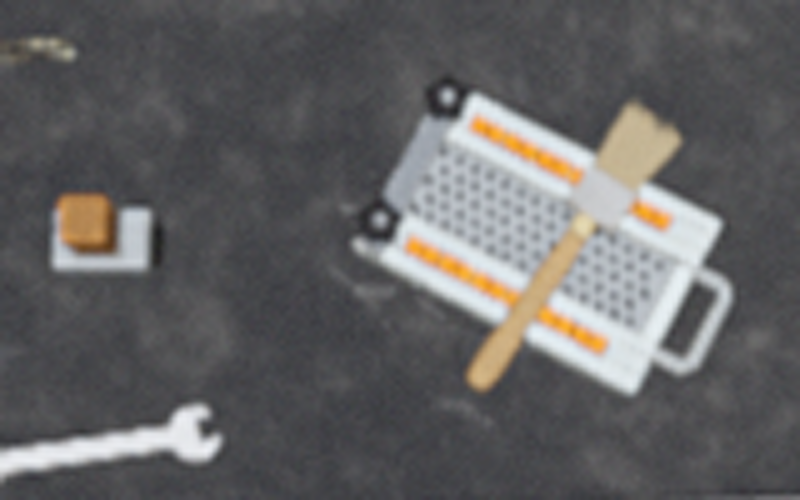

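The crop shows the tray: clamp at left end, strip a near (crop 410,245 to 605,345), strip b far (473,125 to 670,222). The brush handle end is at (480,382), the bristles at (655,120), and the roller post top is at (85,222).

```bash
cat >> h.py <<'E'
def plan(x,y,z,yaw,n=10):
    """rows (tool axes) from the present pose to target TCP x,y,z (m), yaw (deg), tool down, in n rows"""
    o=ctrl.get_obs();p=o["ee_pos"];from_yaw=np.degrees(o["eef_rot"][2]);d=np.array([x,y,z])-p
    dy=(yaw-from_yaw+180)%360-180
    print("t",round(o["time_s"],2),"pos",p.round(4),"rot",np.degrees(o["eef_rot"]).round(2),"F",o["force"].round(1),"w",round(o["grip_width"],4),"D",d.round(4),"dyaw",round(dy,2))
    for i in range(n):
        a=np.radians(from_yaw+dy*i/n);c,s=np.cos(a),np.sin(a);e=d/n
        if i in(0,n//2,n-1) or n<=10:print(i,"dx %.4f dy %.4f dz %.4f az %.2f"%(c*e[0]+s*e[1],s*e[0]-c*e[1],-e[2],-dy/n))
E
python3 - <<'E'
from h import *
c=lambda x,y:(180+(x+.5)/5-.5,150+(y+.5)/5-.5)
z=.044
S={k:[ray("top",c(*p),z)[:2] for p in v] for k,v in dict(a=[(410,243),(606,345)],b=[(473,122),(670,222)]).items()}
for k,(p,q) in S.items():
    d=p-q;print(k,p.round(4),q.round(4),np.linalg.norm(d).round(4),"mid",((p+q)/2).round(4),"yaw y",np.degrees(np.arctan2(d[1],d[0])).round(1))
cen=sum(S["a"]+S["b"])/4;print("tray",cen.round(4), "sep",np.linalg.norm((sum(S['a'])-sum(S['b']))/2).round(4))
im=np.load("pics/top0.npy")
h=cv2.cvtColor(im,cv2.COLOR_RGB2HSV)
P=[ray("top",c(*p),.054)[:2] for p in[(480,390),(583,227),(604,195),(655,118)]]
print("brush",np.round(P,4).tolist());d=P[3]-P[0];print(np.linalg.norm(d),np.degrees(np.arctan2(d[1],d[0])),"grip",P[0]+d/np.linalg.norm(d)*.096)
d=P[1]-P[0];print(np.degrees(np.arctan2(d[1],d[0])))
print("roller top",ray("top",c(85,219),.121),"carr",[ray("top",c(*p),.043)[:2].round(4).tolist() for p in[(52,270),(152,270),(152,208)]])
for q in (.54,.495,.45): print(proj("top",(q,.2,0)),)
E
```

```text
a [0.5101 0.1235] [0.4414 0.0014] 0.1401 mid [0.4757 0.0624] yaw y 60.6
b [0.5882 0.0804] [ 0.5192 -0.0434] 0.1417 mid [0.5537 0.0185] yaw y 60.9
tray [0.5147 0.0405] sep 0.0895
brush [[0.4143, 0.0827], [0.5158, 0.0135], [0.5361, -0.0008], [0.5854, -0.0359]]
0.20818804466468316 -34.71441981944718 grip [0.49316928 0.02802849]
-34.25066048656849
roller top [0.51790221 0.31990724 0.121     ] carr [[0.499, 0.3528], [0.4973, 0.2888], [0.5375, 0.2886]]
[238.13022092 191.98769774]
[238.39158799 205.39619258]
[238.65625664 218.97406261]
```

```bash
python3 -c "
from h import *
plan(.4935,.028,.15,145.5,20)"
```

```text
t 0.1 pos [0.1671 0.5238 0.2129] rot [-179.94   -0.    162.31] F [ 0.7 -0.1 -0.7] w 0.0937 D [ 0.3264 -0.4958 -0.0629] dyaw -16.81
0 dx -0.0231 dy -0.0187 dz 0.0031 az 0.84
10 dx -0.0256 dy -0.0151 dz 0.0031 az 0.84
19 dx -0.0273 dy -0.0116 dz 0.0031 az 0.84
```

play_rows(
  commands=[
    {"dx":-0.023,"dy":-0.0187,"dz":0.003,"az":0.84},
    {"dx":-0.0233,"dy":-0.0185,"dz":0.003,"az":0.84},
    {"dx":-0.0235,"dy":-0.018,"dz":0.003,"az":0.84},
    {"dx":-0.024,"dy":-0.0177,"dz":0.003,"az":0.84},
    {"dx":-0.0243,"dy":-0.017,"dz":0.003,"az":0.84},
  ],
  claw=0.6,
  squeeze=12,
)

```text
validation failed for argument at $.co...
```

play_rows(
  commands=[
    {"dx":-0.0245,"dy":-0.0168,"dz":0.003,"az":0.84},
    {"dx":-0.0247,"dy":-0.0165,"dz":0.003,"az":0.84},
    {"dx":-0.025,"dy":-0.016,"dz":0.003,"az":0.84},
    {"dx":-0.0253,"dy":-0.0157,"dz":0.003,"az":0.84},
    {"dx":-0.0255,"dy":-0.0153,"dz":0.003,"az":0.84},
  ],
)

```text
validation failed for argument at $.co...
```

play_rows(
  commands=[
    {"dx":-0.0256,"dy":-0.015,"dz":0.003,"az":0.84},
    {"dx":-0.0258,"dy":-0.0147,"dz":0.003,"az":0.84},
    {"dx":-0.026,"dy":-0.0143,"dz":0.003,"az":0.84},
    {"dx":-0.0262,"dy":-0.014,"dz":0.003,"az":0.84},
    {"dx":-0.0265,"dy":-0.0135,"dz":0.003,"az":0.84},
  ],
)

```text
validation failed for argument at $.co...
```

play_rows(
  commands=[
    {"dx":-0.023,"dy":-0.019,"dz":0.003,"ax":0,"ay":0,"az":0.8},
    {"dx":-0.023,"dy":-0.018,"dz":0.003,"ax":0,"ay":0,"az":0.8},
    {"dx":-0.024,"dy":-0.018,"dz":0.003,"ax":0,"ay":0,"az":0.8},
    {"dx":-0.024,"dy":-0.018,"dz":0.003,"ax":0,"ay":0,"az":0.8},
    {"dx":-0.024,"dy":-0.017,"dz":0.003,"ax":0,"ay":0,"az":0.8},
  ],
  claw=0.6,
  squeeze=12,
)

```text
time_s: 0.52
ee_pos: [0.2482, 0.3977, 0.1956]
eef_rot: [-3.138, -0.001, 2.767]
force: [0.9, -0.5, 0.3]
grip_width: 0.0639
```

play_rows(
  commands=[
    {"dx":-0.024,"dy":-0.017,"dz":0.003,"ax":0,"ay":0,"az":0.8},
    {"dx":-0.025,"dy":-0.017,"dz":0.003,"ax":0,"ay":0,"az":0.8},
    {"dx":-0.025,"dy":-0.016,"dz":0.003,"ax":0,"ay":0,"az":0.8},
    {"dx":-0.025,"dy":-0.016,"dz":0.003,"ax":0,"ay":0,"az":0.8},
    {"dx":-0.025,"dy":-0.015,"dz":0.003,"ax":0,"ay":0,"az":0.8},
  ],
)

```text
time_s: 0.93
ee_pos: [0.3324, 0.2674, 0.1792]
eef_rot: [-3.137, -0.001, 2.695]
force: [1.1, -0.0, 0.7]
grip_width: 0.0563
```

play_rows(
  commands=[
    {"dx":-0.026,"dy":-0.015,"dz":0.003,"ax":0,"ay":0,"az":0.8},
    {"dx":-0.026,"dy":-0.015,"dz":0.003,"ax":0,"ay":0,"az":0.8},
    {"dx":-0.026,"dy":-0.014,"dz":0.003,"ax":0,"ay":0,"az":0.8},
    {"dx":-0.026,"dy":-0.014,"dz":0.003,"ax":0,"ay":0,"az":0.8},
    {"dx":-0.026,"dy":-0.014,"dz":0.003,"ax":0,"ay":0,"az":0.8},
  ],
)

```text
time_s: 1.35
ee_pos: [0.4173, 0.1365, 0.1633]
eef_rot: [-3.136, -0.001, 2.622]
force: [-0.1, 0.0, -0.3]
grip_width: 0.0563
```

```bash
python3 -c "
from h import *
plan(.4935,.028,.12,145.5,5)
im=viewer.camera('top');np.save('pics/t1.npy',im);crop(im,(180,130,340,250),5,'pics/t1.png')"
```

```text
t 1.35 pos [0.4173 0.1365 0.1633] rot [-1.7967e+02 -8.0000e-02  1.5021e+02] F [-0.1  0.  -0.3] w 0.0563 D [ 0.0762 -0.1085 -0.0433] dyaw -4.71
0 dx -0.0240 dy -0.0113 dz 0.0087 az 0.94
1 dx -0.0242 dy -0.0109 dz 0.0087 az 0.94
2 dx -0.0244 dy -0.0105 dz 0.0087 az 0.94
3 dx -0.0245 dy -0.0101 dz 0.0087 az 0.94
4 dx -0.0247 dy -0.0097 dz 0.0087 az 0.94
```

play_rows(
  commands=[
    {"dx":-0.024,"dy":-0.011,"dz":0.008,"ax":0,"ay":0,"az":0.9},
    {"dx":-0.024,"dy":-0.011,"dz":0.008,"ax":0,"ay":0,"az":0.9},
    {"dx":-0.024,"dy":-0.01,"dz":0.008,"ax":0,"ay":0,"az":0.9},
    {"dx":-0.024,"dy":-0.01,"dz":0.008,"ax":0,"ay":0,"az":0.9},
    {"dx":-0.024,"dy":-0.01,"dz":0.008,"ax":0,"ay":0,"az":0.9},
  ],
)

```text
time_s: 1.82
ee_pos: [0.4956, 0.0211, 0.1218]
eef_rot: [-3.136, -0.0, 2.537]
force: [0.1, 1.1, 0.4]
grip_width: 0.0563
```

```bash
python3 -c "
from h import *
plan(.4935,.028,.055,145.5,5)
im=viewer.camera('scene');np.save('pics/s1.npy',im);crop(im,(200,110,360,230),5,'pics/s1.png')"
```

```text
t 1.82 pos [0.4956 0.0211 0.1218] rot [-1.7967e+02 -1.0000e-02  1.4538e+02] F [0.1 1.1 0.4] w 0.0563 D [-0.0021  0.0069 -0.0668] dyaw 0.12
0 dx 0.0011 dy 0.0009 dz 0.0134 az -0.02
1 dx 0.0011 dy 0.0009 dz 0.0134 az -0.02
2 dx 0.0011 dy 0.0009 dz 0.0134 az -0.02
3 dx 0.0011 dy 0.0009 dz 0.0134 az -0.02
4 dx 0.0011 dy 0.0009 dz 0.0134 az -0.02
```

View pics/s1.png

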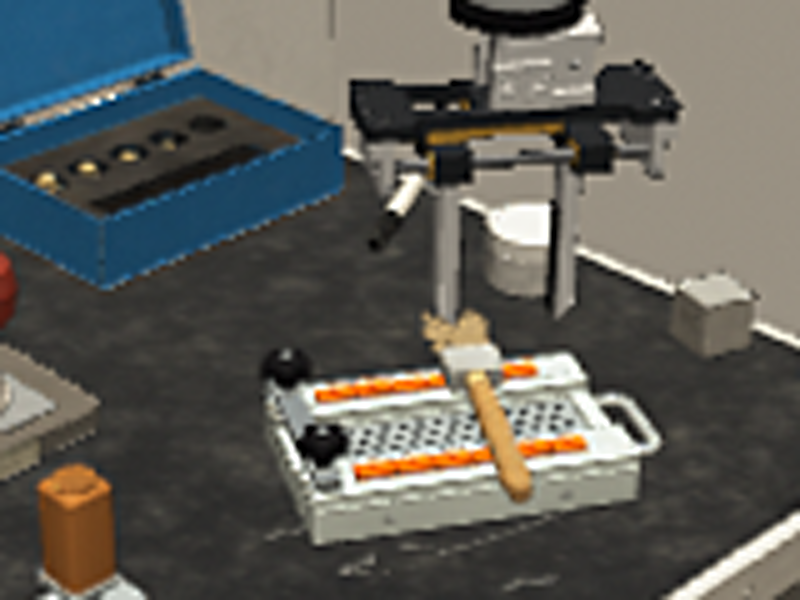

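Scene crop: the open fingers hang above the brush handle (475,380 to 520,490 in the crop), with nothing else near. Descend.

play_rows(
  commands=[
    {"dx":0.001,"dy":0.001,"dz":0.013,"ax":0,"ay":0,"az":0},
    {"dx":0.001,"dy":0.001,"dz":0.013,"ax":0,"ay":0,"az":0},
    {"dx":0.001,"dy":0.001,"dz":0.013,"ax":0,"ay":0,"az":0},
    {"dx":0.001,"dy":0.001,"dz":0.013,"ax":0,"ay":0,"az":0},
    {"dx":0.001,"dy":0.001,"dz":0.012,"ax":0,"ay":0,"az":0},
  ],
)

```text
time_s: 2.28
ee_pos: [0.4965, 0.0221, 0.0537]
eef_rot: [-3.135, -0.0, 2.529]
force: [0.5, 0.3, -0.3]
grip_width: 0.0564
```

```bash
python3 -c "
from h import *
plan(.4935,.028,.055,145.5,5)
print('brush end by scene',ray('scene',(200+517/5,110+492/5),.054),'by top .414 .083')
im=viewer.camera('scene');np.save('pics/s2.npy',im);crop(im,(240,150,340,225),8,'pics/s2.png')"
```

```text
t 2.28 pos [0.4965 0.0221 0.0537] rot [-1.796e+02 -2.000e-02  1.449e+02] F [ 0.5  0.3 -0.3] w 0.0564 D [-0.003   0.0059  0.0013] dyaw 0.6
0 dx 0.0012 dy 0.0006 dz -0.0003 az -0.12
1 dx 0.0012 dy 0.0006 dz -0.0003 az -0.12
2 dx 0.0012 dy 0.0006 dz -0.0003 az -0.12
3 dx 0.0012 dy 0.0006 dz -0.0003 az -0.12
4 dx 0.0012 dy 0.0006 dz -0.0003 az -0.12
brush end by scene [0.41712847 0.08847211 0.054     ] by top .414 .083
```

View pics/s2.png

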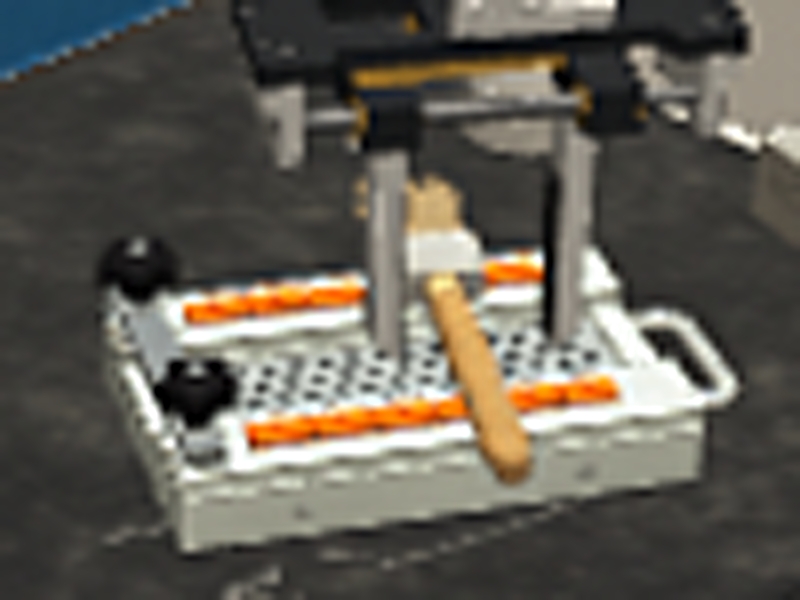

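The handle lies between the fingers (crop 390 and 565, brush at 460,345). Shift 5 mm toward the handle end and close.

play_rows(
  commands=[
    {"dx":0.006,"dy":0.002,"dz":0,"ax":0,"ay":0,"az":0},
    {"dx":0,"dy":0,"dz":0,"ax":0,"ay":0,"az":0},
    {"dx":0,"dy":0,"dz":0,"ax":0,"ay":0,"az":0},
    {"dx":0,"dy":0,"dz":0,"ax":0,"ay":0,"az":0},
    {"dx":0,"dy":0,"dz":0,"ax":0,"ay":0,"az":0},
  ],
  claw=0,
  squeeze=12,
)

```text
time_s: 2.75
ee_pos: [0.4911, 0.0283, 0.0526]
eef_rot: [-3.133, -0.003, 2.53]
force: [-1.2, 0.0, 0.6]
grip_width: 0.0266
```

play_rows(
  commands=[
    {"dx":0,"dy":0,"dz":0,"ax":0,"ay":0,"az":0},
    {"dx":0,"dy":0,"dz":0,"ax":0,"ay":0,"az":0},
    {"dx":0,"dy":0,"dz":0,"ax":0,"ay":0,"az":0},
    {"dx":0,"dy":0,"dz":-0.01,"ax":0,"ay":0,"az":0},
    {"dx":0,"dy":0,"dz":-0.015,"ax":0,"ay":0,"az":0},
  ],
)

```text
time_s: 3.17
ee_pos: [0.4905, 0.0283, 0.0777]
eef_rot: [-3.131, -0.006, 2.529]
force: [0.6, -0.4, -0.8]
grip_width: 0.0183
```

play_rows(
  commands=[
    {"dx":0,"dy":0,"dz":-0.015,"ax":0,"ay":0,"az":0},
    {"dx":0,"dy":0,"dz":-0.015,"ax":0,"ay":0,"az":0},
    {"dx":0,"dy":0,"dz":-0.015,"ax":0,"ay":0,"az":0},
    {"dx":0,"dy":0,"dz":-0.01,"ax":0,"ay":0,"az":0},
    {"dx":0,"dy":0,"dz":-0.01,"ax":0,"ay":0,"az":0},
  ],
)

```text
time_s: 3.58
ee_pos: [0.4911, 0.0284, 0.15]
eef_rot: [-3.132, -0.004, 2.529]
force: [-0.5, 0.3, -1.1]
grip_width: 0.0183
```

```bash
python3 -c "
from h import *
plan(.545,.205,.14,150.7,10)
print('spanner');im=np.load('pics/top0.npy');blobs('top',im,(0,0,150),(180,60,255),(165,225,230,255),.003)"
```

```text
t 3.58 pos [0.4911 0.0284 0.15  ] rot [-179.44   -0.25  144.91] F [-0.5  0.3 -1.1] w 0.0183 D [ 0.0539  0.1766 -0.01  ] dyaw 5.79
0 dx 0.0057 dy 0.0175 dz 0.0010 az -0.58
1 dx 0.0056 dy 0.0176 dz 0.0010 az -0.58
2 dx 0.0054 dy 0.0177 dz 0.0010 az -0.58
3 dx 0.0052 dy 0.0177 dz 0.0010 az -0.58
4 dx 0.0050 dy 0.0178 dz 0.0010 az -0.58
5 dx 0.0048 dy 0.0178 dz 0.0010 az -0.58
6 dx 0.0047 dy 0.0179 dz 0.0010 az -0.58
7 dx 0.0045 dy 0.0179 dz 0.0010 az -0.58
8 dx 0.0043 dy 0.0180 dz 0.0010 az -0.58
9 dx 0.0041 dy 0.0180 dz 0.0010 az -0.58
spanner
302 [197.7 239.4] ctr [0.3868 0.3342] box [[0.395, 0.423], [0.414, 0.255], [0.381, 0.25], [0.362, 0.418]]
78 [205.4 253.7] ctr [0.3401 0.3094] box [[0.345, 0.417], [0.341, 0.233], [0.337, 0.233], [0.342, 0.417]]
```

play_rows(
  commands=[
    {"dx":0.006,"dy":0.018,"dz":0,"ax":-0.1,"ay":-0.05,"az":-0.6},
    {"dx":0.006,"dy":0.018,"dz":0,"ax":-0.1,"ay":-0.05,"az":-0.6},
    {"dx":0.005,"dy":0.018,"dz":0,"ax":-0.1,"ay":-0.05,"az":-0.6},
    {"dx":0.005,"dy":0.018,"dz":0,"ax":-0.1,"ay":-0.05,"az":-0.6},
    {"dx":0.005,"dy":0.018,"dz":0,"ax":-0.1,"ay":-0.05,"az":-0.6},
  ],
)

```text
time_s: 4.0
ee_pos: [0.5208, 0.1188, 0.1574]
eef_rot: [3.138, 0.006, 2.578]
force: [0.3, -0.2, -0.5]
grip_width: 0.0184
```

play_rows(
  commands=[
    {"dx":0.005,"dy":0.018,"dz":0.01,"ax":0,"ay":0,"az":-0.6},
    {"dx":0.005,"dy":0.018,"dz":0.01,"ax":0,"ay":0,"az":-0.6},
    {"dx":0.004,"dy":0.018,"dz":0.01,"ax":0,"ay":0,"az":-0.6},
    {"dx":0.004,"dy":0.018,"dz":0.01,"ax":0,"ay":0,"az":-0.6},
    {"dx":0.004,"dy":0.016,"dz":0.01,"ax":0,"ay":0,"az":-0.6},
  ],
)

```text
time_s: 4.42
ee_pos: [0.5501, 0.2106, 0.1126]
eef_rot: [3.134, 0.012, 2.633]
force: [0.2, 0.2, -1.0]
grip_width: 0.0184
```

```bash
python3 -c "
from h import *
plan(.545,.205,.012,150.7,5)
im=viewer.camera('scene');np.save('pics/s3.npy',im);crop(im,(150,100,350,250),4,'pics/s3.png')"
```

```text
t 4.42 pos [0.5501 0.2106 0.1126] rot [179.55   0.68 150.88] F [ 0.2  0.2 -1. ] w 0.0184 D [-0.0051 -0.0056 -0.1006] dyaw -0.18
0 dx 0.0004 dy -0.0015 dz 0.0201 az 0.04
1 dx 0.0004 dy -0.0015 dz 0.0201 az 0.04
2 dx 0.0004 dy -0.0015 dz 0.0201 az 0.04
3 dx 0.0004 dy -0.0015 dz 0.0201 az 0.04
4 dx 0.0004 dy -0.0015 dz 0.0201 az 0.04
```

View pics/s3.png

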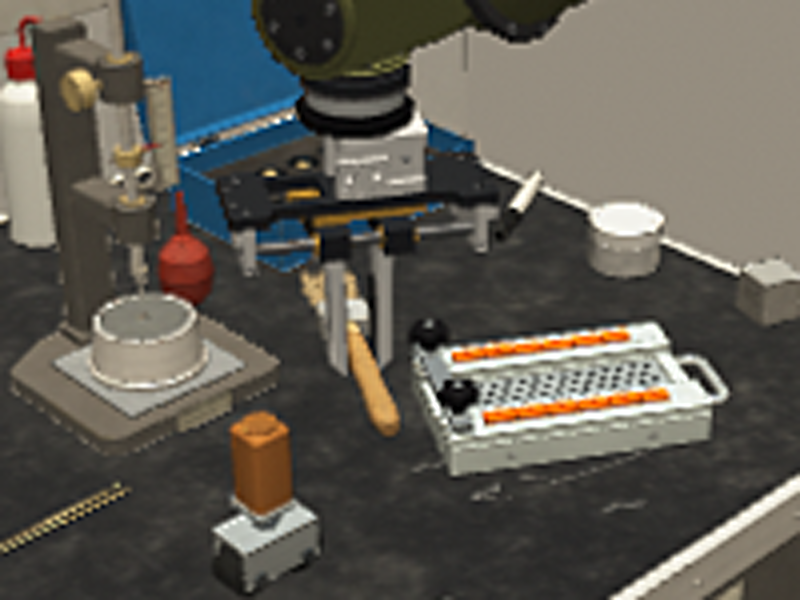

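The brush is held level in the fingers with the bench clear below it (crop 350,350); links on both strips are visible. Lower.

play_rows(
  commands=[
    {"dx":0.001,"dy":-0.003,"dz":0.02,"ax":0.08,"ay":0.12,"az":0},
    {"dx":0,"dy":-0.002,"dz":0.02,"ax":0.08,"ay":0.12,"az":0},
    {"dx":0,"dy":-0.002,"dz":0.02,"ax":0.08,"ay":0.12,"az":0},
    {"dx":0,"dy":0,"dz":0.016,"ax":0,"ay":0,"az":0},
    {"dx":0,"dy":0,"dz":0.007,"ax":0,"ay":0,"az":0},
  ],
)

```text
time_s: 4.88
ee_pos: [0.5472, 0.2084, 0.029]
eef_rot: [3.136, 0.006, 2.638]
force: [-0.5, 0.4, 0.1]
grip_width: 0.0186
```

```bash
python3 -c "
from h import *
plan(.545,.205,.012,150.7,5)"
```

```text
t 4.88 pos [0.5472 0.2084 0.029 ] rot [179.69   0.36 151.16] F [-0.5  0.4  0.1] w 0.0186 D [-0.0022 -0.0034 -0.017 ] dyaw -0.46
0 dx 0.0001 dy -0.0008 dz 0.0034 az 0.09
1 dx 0.0001 dy -0.0008 dz 0.0034 az 0.09
2 dx 0.0001 dy -0.0008 dz 0.0034 az 0.09
3 dx 0.0001 dy -0.0008 dz 0.0034 az 0.09
4 dx 0.0001 dy -0.0008 dz 0.0034 az 0.09
```

play_rows(
  commands=[
    {"dx":0,"dy":-0.001,"dz":0.006,"ax":0.05,"ay":0.1,"az":0},
    {"dx":0,"dy":-0.001,"dz":0.006,"ax":0.05,"ay":0.1,"az":0},
    {"dx":0,"dy":0,"dz":0.004,"ax":0,"ay":0,"az":0},
    {"dx":0,"dy":0,"dz":0,"ax":0,"ay":0,"az":0},
    {"dx":0,"dy":0,"dz":0,"ax":0,"ay":0,"az":0},
  ],
)

```text
time_s: 5.3
ee_pos: [0.547, 0.2061, 0.0138]
eef_rot: [3.138, 0.003, 2.637]
force: [-1.1, 0.0, -0.2]
grip_width: 0.0185
```

play_rows(
  commands=[
    {"dx":0,"dy":0,"dz":0.002,"ax":0,"ay":0,"az":0},
    {"dx":0,"dy":0,"dz":0.001,"ax":0,"ay":0,"az":0},
    {"dx":0,"dy":0,"dz":0,"ax":0,"ay":0,"az":0},
    {"dx":0,"dy":0,"dz":0,"ax":0,"ay":0,"az":0},
    {"dx":0,"dy":0,"dz":0,"ax":0,"ay":0,"az":0},
  ],
)

```text
time_s: 5.72
ee_pos: [0.548, 0.2065, 0.0125]
eef_rot: [3.135, 0.005, 2.638]
force: [-0.3, -0.8, -0.2]
grip_width: 0.0183
```

play_rows(
  commands=[
    {"dx":0,"dy":0,"dz":0,"ax":0,"ay":0,"az":0},
    {"dx":0,"dy":0,"dz":0,"ax":0,"ay":0,"az":0},
    {"dx":0,"dy":0,"dz":0,"ax":0,"ay":0,"az":0},
    {"dx":0,"dy":0,"dz":0,"ax":0,"ay":0,"az":0},
    {"dx":0,"dy":0,"dz":0,"ax":0,"ay":0,"az":0},
  ],
  claw=0.5,
)

```text
time_s: 6.13
ee_pos: [0.5483, 0.2066, 0.013]
eef_rot: [3.135, 0.006, 2.638]
force: [-0.1, -0.1, -0.8]
grip_width: 0.0463
```

play_rows(
  commands=[
    {"dx":0,"dy":0,"dz":-0.01,"ax":0,"ay":0,"az":0},
    {"dx":0,"dy":0,"dz":-0.03,"ax":0,"ay":0,"az":0},
    {"dx":0,"dy":0,"dz":-0.035,"ax":0,"ay":0,"az":0},
    {"dx":0,"dy":0,"dz":-0.035,"ax":0,"ay":0,"az":0},
    {"dx":0,"dy":0,"dz":-0.035,"ax":0,"ay":0,"az":0},
  ],
)

```text
time_s: 6.55
ee_pos: [0.5434, 0.205, 0.158]
eef_rot: [-3.138, -0.004, 2.638]
force: [0.7, 0.0, -0.2]
grip_width: 0.0467
```

```bash
python3 -c "
from h import *
plan(.518,.321,.16,181,10)
print(ctrl.get_obs()['qpos'])"
```

```text
t 6.55 pos [0.5434 0.205  0.158 ] rot [-179.81   -0.23  151.12] F [ 0.7  0.  -0.2] w 0.0467 D [-0.0254  0.116   0.002 ] dyaw 29.88
0 dx 0.0078 dy 0.0089 dz -0.0002 az -2.99
1 dx 0.0074 dy 0.0093 dz -0.0002 az -2.99
2 dx 0.0069 dy 0.0097 dz -0.0002 az -2.99
3 dx 0.0063 dy 0.0100 dz -0.0002 az -2.99
4 dx 0.0058 dy 0.0104 dz -0.0002 az -2.99
5 dx 0.0053 dy 0.0106 dz -0.0002 az -2.99
6 dx 0.0047 dy 0.0109 dz -0.0002 az -2.99
7 dx 0.0041 dy 0.0111 dz -0.0002 az -2.99
8 dx 0.0035 dy 0.0113 dz -0.0002 az -2.99
9 dx 0.0029 dy 0.0115 dz -0.0002 az -2.99
[ 2.97439803e-01  4.19700912e-01  1.49153766e+00  5.87452445e-04
  1.23560497e+00 -7.69544141e-01]
```

play_rows(
  commands=[
    {"dx":0.008,"dy":0.009,"dz":0,"ax":0,"ay":0,"az":-2.9},
    {"dx":0.007,"dy":0.009,"dz":0,"ax":0,"ay":0,"az":-2.9},
    {"dx":0.007,"dy":0.01,"dz":0,"ax":0,"ay":0,"az":-2.9},
    {"dx":0.006,"dy":0.01,"dz":0,"ax":0,"ay":0,"az":-2.9},
    {"dx":0.006,"dy":0.01,"dz":0,"ax":0,"ay":0,"az":-2.9},
  ],
  claw=0.8,
)

```text
time_s: 6.97
ee_pos: [0.534, 0.2638, 0.1737]
eef_rot: [3.134, 0.011, 2.896]
force: [0.2, 0.1, -0.8]
grip_width: 0.0743
```

play_rows(
  commands=[
    {"dx":0.005,"dy":0.011,"dz":0,"ax":0,"ay":0,"az":-2.9},
    {"dx":0.005,"dy":0.011,"dz":0,"ax":0,"ay":0,"az":-2.9},
    {"dx":0.004,"dy":0.011,"dz":0,"ax":0,"ay":0,"az":-2.9},
    {"dx":0.004,"dy":0.011,"dz":0,"ax":0,"ay":0,"az":-2.9},
    {"dx":0.003,"dy":0.011,"dz":0,"ax":0,"ay":0,"az":-2.9},
  ],
)

```text
time_s: 7.38
ee_pos: [0.5198, 0.3241, 0.1788]
eef_rot: [3.135, 0.016, -3.121]
force: [-0.4, 0.2, -0.7]
grip_width: 0.0755
```

```bash
python3 -c "
from h import *
plan(.518,.321,.079,180,5)
im=viewer.camera('scene');np.save('pics/s4.npy',im);crop(im,(140,120,340,270),4,'pics/s4.png')"
```

```text
t 7.38 pos [0.5198 0.3241 0.1788] rot [ 179.65    0.92 -178.8 ] F [-0.4  0.2 -0.7] w 0.0755 D [-0.0018 -0.0031 -0.0998] dyaw -1.2
0 dx 0.0004 dy -0.0006 dz 0.0200 az 0.24
1 dx 0.0004 dy -0.0006 dz 0.0200 az 0.24
2 dx 0.0004 dy -0.0006 dz 0.0200 az 0.24
3 dx 0.0004 dy -0.0006 dz 0.0200 az 0.24
4 dx 0.0004 dy -0.0006 dz 0.0200 az 0.24
```

View pics/s4.png

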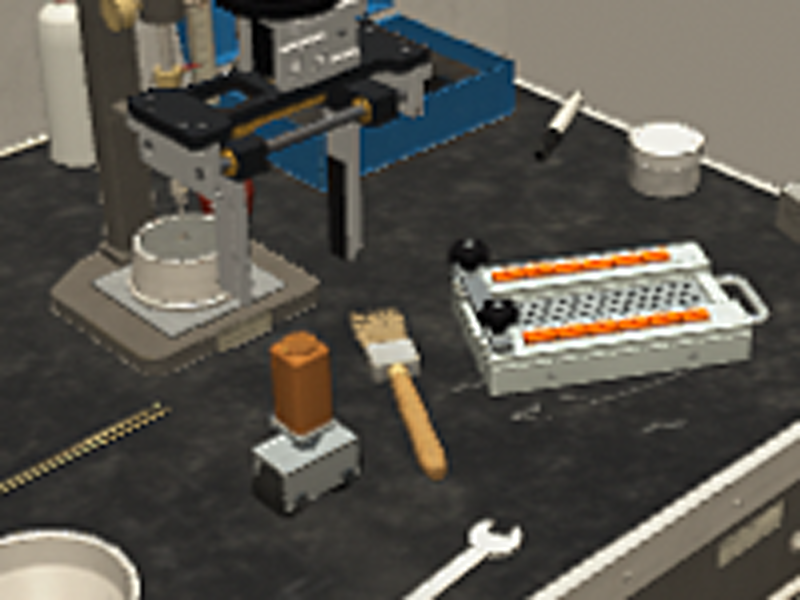

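The brush lies flat and free on the bench (crop 400,390), the roller is untouched (305,400), and the gripper is above it. Correct tilt and descend halfway, cross-checking the post position from the scene view.

play_rows(
  commands=[
    {"dx":0,"dy":-0.001,"dz":0.008,"ax":0.05,"ay":0.2,"az":0.3},
    {"dx":0,"dy":-0.001,"dz":0.008,"ax":0.05,"ay":0.2,"az":0.3},
    {"dx":0,"dy":-0.001,"dz":0.008,"ax":0.05,"ay":0.2,"az":0.3},
    {"dx":0,"dy":0,"dz":0.004,"ax":0,"ay":0,"az":0.2},
    {"dx":0,"dy":0,"dz":0,"ax":0,"ay":0,"az":0},
  ],
)

```text
time_s: 7.85
ee_pos: [0.5197, 0.3212, 0.1489]
eef_rot: [3.138, 0.005, 3.141]
force: [-0.5, 0.0, 0.4]
grip_width: 0.0748
```

```bash
python3 -c "
from h import *
plan(.518,.321,.079,180,5)
print(ray('scene',(140+301/4,120+348/4),.121), ray('scene',(140+309/4,120+440/4),.043))"
```

```text
t 7.85 pos [0.5197 0.3212 0.1489] rot [179.78   0.26 179.96] F [-0.5  0.   0.4] w 0.0748 D [-0.0017 -0.0002 -0.0699] dyaw 0.04
0 dx 0.0003 dy -0.0000 dz 0.0140 az -0.01
1 dx 0.0003 dy -0.0000 dz 0.0140 az -0.01
2 dx 0.0003 dy -0.0000 dz 0.0140 az -0.01
3 dx 0.0003 dy -0.0000 dz 0.0140 az -0.01
4 dx 0.0003 dy -0.0000 dz 0.0140 az -0.01
[0.5110587  0.32457662 0.121     ] [0.51661594 0.31861085 0.043     ]
```

play_rows(
  commands=[
    {"dx":0.002,"dy":0,"dz":0.014,"ax":0.03,"ay":0.05,"az":0},
    {"dx":0.001,"dy":0,"dz":0.014,"ax":0.03,"ay":0.05,"az":0},
    {"dx":0,"dy":0,"dz":0.014,"ax":0,"ay":0,"az":0},
    {"dx":0,"dy":0,"dz":0.014,"ax":0,"ay":0,"az":0},
    {"dx":0,"dy":0,"dz":0.012,"ax":0,"ay":0,"az":0},
  ],
)

```text
time_s: 8.27
ee_pos: [0.5188, 0.3197, 0.0804]
eef_rot: [3.137, 0.006, 3.135]
force: [0.7, -0.3, 0.2]
grip_width: 0.0752
```

play_rows(
  commands=[
    {"dx":0,"dy":0,"dz":0,"ax":0,"ay":0,"az":0},
    {"dx":0,"dy":0,"dz":0,"ax":0,"ay":0,"az":0},
    {"dx":0,"dy":0,"dz":0,"ax":0,"ay":0,"az":0},
    {"dx":0,"dy":0,"dz":0,"ax":0,"ay":0,"az":0},
    {"dx":0,"dy":0,"dz":0,"ax":0,"ay":0,"az":0},
  ],
  claw=0,
  squeeze=45,
)

```text
time_s: 8.68
ee_pos: [0.5189, 0.3187, 0.0795]
eef_rot: [3.138, 0.004, 3.133]
force: [-1.0, 0.5, 0.4]
grip_width: 0.0451
```

play_rows(
  commands=[
    {"dx":0,"dy":0,"dz":0,"ax":0,"ay":0,"az":0},
    {"dx":0,"dy":0,"dz":0,"ax":0,"ay":0,"az":0},
    {"dx":0,"dy":0,"dz":0,"ax":0,"ay":0,"az":0},
    {"dx":0,"dy":0,"dz":0,"ax":0,"ay":0,"az":0},
    {"dx":0,"dy":0,"dz":0,"ax":0,"ay":0,"az":0},
  ],
)

```text
time_s: 9.1
ee_pos: [0.5193, 0.319, 0.0809]
eef_rot: [3.137, 0.006, 3.133]
force: [-0.3, 1.0, -1.4]
grip_width: 0.0301
```

```bash
python3 -c "
from h import *
plan(.518,.321,.18,180,5);print(ctrl.get_obs()['moment'])"
```

```text
t 9.1 pos [0.5193 0.319  0.0809] rot [179.75   0.35 179.5 ] F [-0.3  1.  -1.4] w 0.0301 D [-0.0013  0.002   0.0991] dyaw 0.5
0 dx 0.0003 dy 0.0004 dz -0.0198 az -0.10
1 dx 0.0003 dy 0.0004 dz -0.0198 az -0.10
2 dx 0.0003 dy 0.0004 dz -0.0198 az -0.10
3 dx 0.0003 dy 0.0004 dz -0.0198 az -0.10
4 dx 0.0003 dy 0.0004 dz -0.0198 az -0.10
[ 0.00880353 -0.0664756   0.02203788]
```

play_rows(
  commands=[
    {"dx":0,"dy":0,"dz":-0.02,"ax":0,"ay":0,"az":0},
    {"dx":0,"dy":0,"dz":-0.02,"ax":0,"ay":0,"az":0},
    {"dx":0,"dy":0,"dz":-0.02,"ax":0,"ay":0,"az":0},
    {"dx":0,"dy":0,"dz":-0.02,"ax":0,"ay":0,"az":0},
    {"dx":0,"dy":0,"dz":-0.02,"ax":0,"ay":0,"az":0},
  ],
)

```text
time_s: 9.52
ee_pos: [0.5158, 0.3171, 0.1776]
eef_rot: [-3.139, -0.006, 3.133]
force: [-0.3, -0.9, -3.2]
grip_width: 0.03
```

```bash
python3 - <<'E'
from h import *
for n,roi in(("top",(245,160,335,235)),("scene",(250,170,330,215))):
    im=viewer.camera(n);np.save(f"pics/{n}5.npy",im)
    k=cv2.inRange(cv2.cvtColor(im,cv2.COLOR_RGB2HSV),(6,130,130),(22,255,255))
    m=np.zeros_like(k);x0,y0,x1,y1=roi;m[y0:y1,x0:x1]=k[y0:y1,x0:x1]
    m=cv2.dilate(m,np.ones((3,3),np.uint8))&255
    N,l,s,c=cv2.connectedComponentsWithStats(m)
    for i in range(1,N):
        if s[i,4]<25: continue
        q=np.argwhere((l==i)&(k>0))[:,::-1]
        w=np.array([ray(n,p,.042)[:2] for p in q]);cen=w.mean(0);u,S,v=np.linalg.svd(w-cen);d=v[0]*np.sign(v[0,1]);t=(w-cen)@d
        print(n,len(q),"cen",cen.round(4),"midext",(cen+d*(t.max()+t.min())/2).round(4),"len",np.ptp(t).round(4),"ang",np.degrees(np.arctan2(d[1],d[0])).round(2))
crop(np.load("pics/scene5.npy"),(250,165,330,220),10,"pics/s5.png")
E
```

```text
top 93 cen [0.5528 0.0181] midext [0.5531 0.0185] len 0.138 ang 60.05
top 97 cen [0.4746 0.0628] midext [0.4749 0.0634] len 0.1379 ang 60.35
scene 104 cen [0.5539 0.0219] midext [0.5529 0.02  ] len 0.1416 ang 60.4
scene 133 cen [0.4761 0.0658] midext [0.4753 0.0645] len 0.1384 ang 60.45
```

View pics/s5.png

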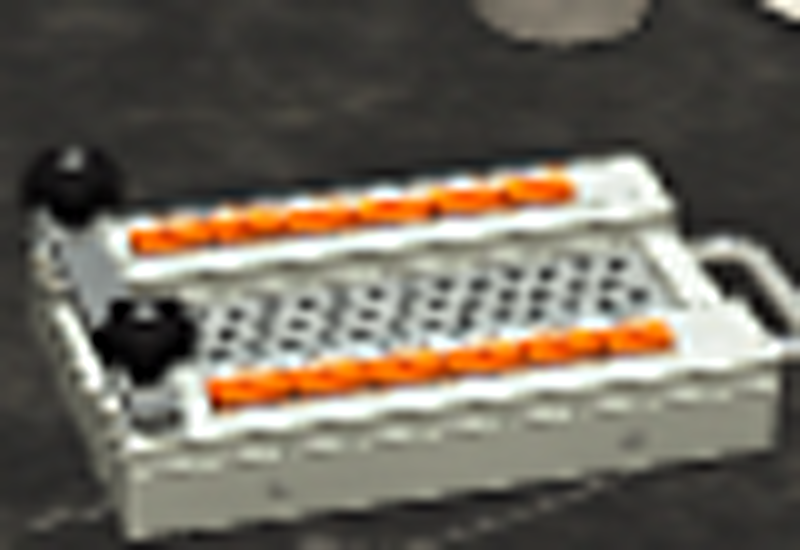

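Crop shows all 12 links standing proud and unobstructed on strips a (210–670, 370) and b (130–570, 220).

```bash
python3 -c "
from h import *
plan(.4525,.021,.18,150.4,15)"
```

```text
t 9.62 pos [0.5171 0.3178 0.1801] rot [ 1.7996e+02 -3.0000e-02  1.7951e+02] F [-0.1  0.3 -3.4] w 0.0301 D [-6.460e-02 -2.968e-01 -1.000e-04] dyaw -29.11
0 dx 0.0041 dy -0.0198 dz 0.0000 az 1.94
7 dx -0.0006 dy -0.0202 dz 0.0000 az 1.94
14 dx -0.0054 dy -0.0195 dz 0.0000 az 1.94
```

play_rows(
  commands=[
    {"dx":0.004,"dy":-0.02,"dz":0,"ax":0,"ay":0,"az":1.9},
    {"dx":0.004,"dy":-0.02,"dz":0,"ax":0,"ay":0,"az":1.9},
    {"dx":0.003,"dy":-0.02,"dz":0,"ax":0,"ay":0,"az":1.9},
    {"dx":0.002,"dy":-0.02,"dz":0,"ax":0,"ay":0,"az":1.9},
    {"dx":0.001,"dy":-0.02,"dz":0,"ax":0,"ay":0,"az":1.9},
  ],
)

```text
time_s: 10.03
ee_pos: [0.4926, 0.2177, 0.1723]
eef_rot: [-3.139, -0.006, 2.966]
force: [-0.5, -0.6, -2.7]
grip_width: 0.0297
```

play_rows(
  commands=[
    {"dx":0.001,"dy":-0.02,"dz":0,"ax":0,"ay":0,"az":1.9},
    {"dx":0,"dy":-0.02,"dz":0,"ax":0,"ay":0,"az":1.9},
    {"dx":0,"dy":-0.02,"dz":0,"ax":0,"ay":0,"az":1.9},
    {"dx":-0.001,"dy":-0.02,"dz":0,"ax":0,"ay":0,"az":1.9},
    {"dx":-0.002,"dy":-0.02,"dz":0,"ax":0,"ay":0,"az":1.9},
  ],
)

```text
time_s: 10.45
ee_pos: [0.4656, 0.1148, 0.1643]
eef_rot: [-3.133, -0.014, 2.792]
force: [0.8, 0.4, -4.4]
grip_width: 0.0301
```

```bash
python3 -c "
from h import *
plan(.4525,.021,.18,150.4,5)"
```

```text
t 10.45 pos [0.4656 0.1148 0.1643] rot [-179.49   -0.79  159.95] F [ 0.8  0.4 -4.4] w 0.0301 D [-0.0131 -0.0938  0.0157] dyaw -9.55
0 dx -0.0040 dy -0.0185 dz -0.0031 az 1.91
1 dx -0.0046 dy -0.0184 dz -0.0031 az 1.91
2 dx -0.0052 dy -0.0182 dz -0.0031 az 1.91
3 dx -0.0058 dy -0.0180 dz -0.0031 az 1.91
4 dx -0.0064 dy -0.0178 dz -0.0031 az 1.91
```

play_rows(
  commands=[
    {"dx":-0.004,"dy":-0.018,"dz":-0.003,"ax":-0.1,"ay":-0.15,"az":1.9},
    {"dx":-0.005,"dy":-0.018,"dz":-0.001,"ax":-0.1,"ay":-0.15,"az":1.9},
    {"dx":-0.005,"dy":-0.018,"dz":0,"ax":-0.1,"ay":-0.15,"az":1.9},
    {"dx":-0.006,"dy":-0.018,"dz":0,"ax":-0.1,"ay":-0.15,"az":1.9},
    {"dx":-0.006,"dy":-0.016,"dz":0,"ax":0,"ay":0,"az":1.9},
  ],
)

```text
time_s: 10.87
ee_pos: [0.449, 0.0189, 0.1613]
eef_rot: [-3.134, -0.01, 2.617]
force: [-0.1, 0.6, -3.7]
grip_width: 0.0301
```

play_rows(
  commands=[
    {"dx":0,"dy":0,"dz":0,"ax":0,"ay":0,"az":0},
    {"dx":0,"dy":0,"dz":0.005,"ax":0,"ay":0,"az":0},
    {"dx":0,"dy":0,"dz":0.005,"ax":0,"ay":0,"az":0},
    {"dx":0,"dy":0,"dz":0.005,"ax":0,"ay":0,"az":0},
    {"dx":0,"dy":0,"dz":0,"ax":0,"ay":0,"az":0},
  ],
)

```text
time_s: 11.28
ee_pos: [0.4465, 0.0176, 0.1403]
eef_rot: [-3.131, -0.014, 2.614]
force: [-0.7, -0.5, -4.6]
grip_width: 0.0297
```

```bash
python3 -c "
from h import *
plan(.4525,.021,.125,150.4,5)"
```

```text
t 11.28 pos [0.4465 0.0176 0.1403] rot [-179.39   -0.83  149.8 ] F [-0.7 -0.5 -4.6] w 0.0297 D [ 0.006   0.0034 -0.0153] dyaw 0.6
0 dx -0.0007 dy 0.0012 dz 0.0031 az -0.12
1 dx -0.0007 dy 0.0012 dz 0.0031 az -0.12
2 dx -0.0007 dy 0.0012 dz 0.0031 az -0.12
3 dx -0.0007 dy 0.0012 dz 0.0031 az -0.12
4 dx -0.0007 dy 0.0012 dz 0.0031 az -0.12
```

play_rows(
  commands=[
    {"dx":-0.002,"dy":0.003,"dz":0.002,"ax":-0.2,"ay":-0.3,"az":-0.2},
    {"dx":-0.002,"dy":0.003,"dz":0.002,"ax":-0.2,"ay":-0.3,"az":-0.2},
    {"dx":0,"dy":0,"dz":0.002,"ax":-0.2,"ay":-0.2,"az":-0.2},
    {"dx":0,"dy":0,"dz":0,"ax":0,"ay":0,"az":0},
    {"dx":0,"dy":0,"dz":0,"ax":0,"ay":0,"az":0},
  ],
)

```text
time_s: 11.7
ee_pos: [0.4537, 0.0229, 0.1326]
eef_rot: [3.141, -0.0, 2.63]
force: [-0.4, 0.2, -4.3]
grip_width: 0.0296
```

```bash
python3 -c "
from h import *
plan(.4525,.021,.113,150.4,5)
im=viewer.camera('scene');np.save('pics/s6.npy',im);crop(im,(240,120,350,220),6,'pics/s6.png')"
```

```text
t 11.7 pos [0.4537 0.0229 0.1326] rot [ 1.7996e+02 -1.0000e-02  1.5067e+02] F [-0.4  0.2 -4.3] w 0.0296 D [-0.0012 -0.0019 -0.0196] dyaw -0.27
0 dx 0.0000 dy -0.0004 dz 0.0039 az 0.05
1 dx 0.0000 dy -0.0004 dz 0.0039 az 0.05
2 dx 0.0000 dy -0.0004 dz 0.0039 az 0.05
3 dx 0.0000 dy -0.0004 dz 0.0039 az 0.05
4 dx 0.0000 dy -0.0004 dz 0.0039 az 0.05
```

View pics/s6.png

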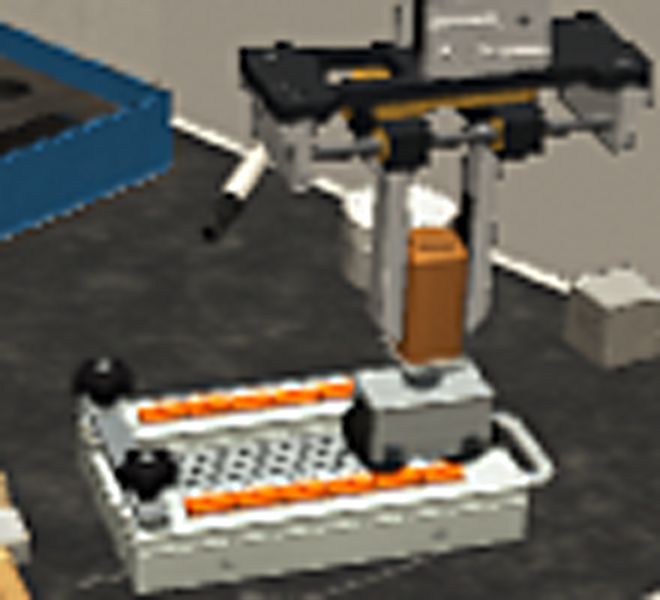

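Crop: roller wheels hang a few mm over strip a near its handle end (425,460), aligned with the rail. Press down.

play_rows(
  commands=[
    {"dx":0,"dy":-0.001,"dz":0.005,"ax":0,"ay":0,"az":0},
    {"dx":0,"dy":-0.001,"dz":0.004,"ax":0,"ay":0,"az":0},
    {"dx":0,"dy":0,"dz":0.004,"ax":0,"ay":0,"az":0},
    {"dx":0,"dy":0,"dz":0.003,"ax":0,"ay":0,"az":0},
    {"dx":0,"dy":0,"dz":0,"ax":0,"ay":0,"az":0},
  ],
)

```text
time_s: 12.17
ee_pos: [0.4532, 0.021, 0.1174]
eef_rot: [3.139, 0.002, 2.629]
force: [-3.8, 0.7, 8.0]
grip_width: 0.03
```

```bash
python3 -c "
from h import *
plan(.4525,.021,.113,150.4,5)"
```

```text
t 12.17 pos [0.4532 0.021  0.1174] rot [1.7985e+02 1.2000e-01 1.5064e+02] F [-3.8  0.7  8. ] w 0.03 D [-0.0007 -0.     -0.0044] dyaw -0.24
0 dx 0.0001 dy -0.0001 dz 0.0009 az 0.05
1 dx 0.0001 dy -0.0001 dz 0.0009 az 0.05
2 dx 0.0001 dy -0.0001 dz 0.0009 az 0.05
3 dx 0.0001 dy -0.0001 dz 0.0009 az 0.05
4 dx 0.0001 dy -0.0001 dz 0.0009 az 0.05
```

play_rows(
  commands=[
    {"dx":0,"dy":0,"dz":0.002,"ax":0,"ay":0,"az":0},
    {"dx":0,"dy":0,"dz":0.002,"ax":0,"ay":0,"az":0},
    {"dx":0,"dy":0,"dz":0.001,"ax":0,"ay":0,"az":0},
    {"dx":0,"dy":0,"dz":0,"ax":0,"ay":0,"az":0},
    {"dx":0,"dy":0,"dz":0,"ax":0,"ay":0,"az":0},
  ],
)

```text
time_s: 12.58
ee_pos: [0.4533, 0.021, 0.115]
eef_rot: [3.138, 0.002, 2.628]
force: [-5.6, 0.5, 10.7]
grip_width: 0.0297
```

play_rows(
  commands=[
    {"dx":0,"dy":0.005,"dz":0,"ax":0,"ay":0,"az":0},
    {"dx":0,"dy":0.006,"dz":0,"ax":0,"ay":0,"az":0},
    {"dx":0,"dy":0.006,"dz":0,"ax":0,"ay":0,"az":0},
    {"dx":0,"dy":0.006,"dz":0,"ax":0,"ay":0,"az":0},
    {"dx":0,"dy":0.006,"dz":0,"ax":0,"ay":0,"az":0},
  ],
)

```text
time_s: 13.0
ee_pos: [0.4678, 0.0461, 0.118]
eef_rot: [3.137, 0.003, 2.626]
force: [-4.0, 0.4, 8.8]
grip_width: 0.0295
```

```bash
cat >> h.py <<'E'
def st(mx,my):
    o=ctrl.get_obs();d=o["ee_pos"][:2]-np.array([mx,my]);a=np.radians(60.4);u=np.array([np.cos(a),np.sin(a)]);v=np.array([u[1],-u[0]])
    print("t",round(o["time_s"],2),"along %.1f lateral(+tray x) %.1f z %.1f"%(d@u*1e3,d@v*1e3,o["ee_pos"][2]*1e3),"rot",np.degrees(o["eef_rot"]).round(2),"F",o["force"].round(1),"M",o["moment"].round(2),"w",round(o["grip_width"],4))
A=(.475,.0635);B=(.553,.0187)
E
python3 -c "
from h import *
st(*A)"
```

```text
t 13.0 along -18.7 lateral(+tray x) 2.4 z 118.0 rot [179.74   0.2  150.48] F [-4.   0.4  8.8] M [0.06 1.11 0.01] w 0.0295
```

play_rows(
  commands=[
    {"dx":0.0005,"dy":0.006,"dz":0.003,"ax":0,"ay":0,"az":0},
    {"dx":0.0005,"dy":0.006,"dz":0.002,"ax":0,"ay":0,"az":0},
    {"dx":0,"dy":0.006,"dz":0.002,"ax":0,"ay":0,"az":0},
    {"dx":0,"dy":0.006,"dz":0.001,"ax":0,"ay":0,"az":0},
    {"dx":0,"dy":0.006,"dz":0.001,"ax":0,"ay":0,"az":0},
  ],
)

```text
time_s: 13.42
ee_pos: [0.4837, 0.0737, 0.1129]
eef_rot: [3.135, 0.007, 2.625]
force: [-5.7, 1.6, 13.4]
grip_width: 0.0296
```

```bash
python3 -c "
from h import *
st(*A)"
```

```text
t 13.42 along 13.2 lateral(+tray x) 2.5 z 112.9 rot [179.6    0.42 150.43] F [-5.7  1.6 13.4] M [ 0.3   1.49 -0.03] w 0.0296
```

play_rows(
  commands=[
    {"dx":0,"dy":0.006,"dz":0.001,"ax":0,"ay":0,"az":0},
    {"dx":0,"dy":0.006,"dz":0.001,"ax":0,"ay":0,"az":0},
    {"dx":0,"dy":0.006,"dz":0.001,"ax":0,"ay":0,"az":0},
    {"dx":0,"dy":0.006,"dz":0.001,"ax":0,"ay":0,"az":0},
    {"dx":0,"dy":0.003,"dz":0.001,"ax":0,"ay":0,"az":0},
  ],
)

```text
time_s: 13.83
ee_pos: [0.4985, 0.0992, 0.1126]
eef_rot: [3.131, 0.009, 2.625]
force: [-6.3, 0.5, 13.7]
grip_width: 0.0296
```

```bash
python3 -c "
from h import *
st(*A)"
```

```text
t 13.83 along 42.7 lateral(+tray x) 2.8 z 112.6 rot [179.42   0.51 150.38] F [-6.3  0.5 13.7] M [-0.11  1.74 -0.06] w 0.0296
```

play_rows(
  commands=[
    {"dx":0,"dy":-0.006,"dz":0.001,"ax":0.1,"ay":0.1,"az":0},
    {"dx":0,"dy":-0.006,"dz":0.001,"ax":0.1,"ay":0.1,"az":0},
    {"dx":0,"dy":-0.006,"dz":0.001,"ax":0.1,"ay":0.1,"az":0},
    {"dx":0,"dy":-0.006,"dz":0.001,"ax":0.1,"ay":0.1,"az":0},
    {"dx":0,"dy":-0.006,"dz":0.001,"ax":0,"ay":0,"az":0},
  ],
)

```text
time_s: 14.25
ee_pos: [0.4856, 0.0763, 0.1125]
eef_rot: [3.13, 0.005, 2.625]
force: [-4.9, 4.8, 14.3]
grip_width: 0.0299
```

play_rows(
  commands=[
    {"dx":0,"dy":-0.006,"dz":0.001,"ax":0,"ay":0,"az":0},
    {"dx":0,"dy":-0.006,"dz":0.001,"ax":0,"ay":0,"az":0},
    {"dx":0,"dy":-0.006,"dz":0.001,"ax":0,"ay":0,"az":0},
    {"dx":0,"dy":-0.006,"dz":0.001,"ax":0,"ay":0,"az":0},
    {"dx":0,"dy":-0.006,"dz":0.001,"ax":0,"ay":0,"az":0},
  ],
)

```text
time_s: 14.67
ee_pos: [0.4712, 0.0516, 0.112]
eef_rot: [3.122, 0.006, 2.624]
force: [-5.7, 5.4, 15.0]
grip_width: 0.0299
```

```bash
python3 -c "
from h import *
st(*A)"
```

```text
t 14.67 along -12.2 lateral(+tray x) 2.6 z 112.0 rot [178.88   0.34 150.35] F [-5.7  5.4 15. ] M [ 0.93  1.61 -0.06] w 0.0299
```

play_rows(
  commands=[
    {"dx":0,"dy":-0.007,"dz":0.0005,"ax":0.3,"ay":0,"az":0},
    {"dx":0,"dy":-0.007,"dz":0.0005,"ax":0.3,"ay":0,"az":0},
    {"dx":0,"dy":-0.007,"dz":0.0005,"ax":0.3,"ay":0,"az":0},
    {"dx":0,"dy":-0.007,"dz":0.0005,"ax":0.3,"ay":0,"az":0},
    {"dx":0,"dy":-0.007,"dz":0.0005,"ax":0.3,"ay":0,"az":0},
  ],
)

```text
time_s: 15.08
ee_pos: [0.454, 0.0222, 0.1135]
eef_rot: [-3.141, 0.007, 2.622]
force: [-4.6, 4.8, 14.2]
grip_width: 0.0299
```

```bash
python3 -c "
from h import *
st(*A)"
```

```text
t 15.08 along -46.3 lateral(+tray x) 2.2 z 113.5 rot [-179.98    0.4   150.26] F [-4.6  4.8 14.2] M [ 1.15  1.28 -0.  ] w 0.0299
```

play_rows(
  commands=[
    {"dx":0,"dy":-0.004,"dz":0.001,"ax":0,"ay":0,"az":0},
    {"dx":0,"dy":0,"dz":0.001,"ax":0,"ay":0,"az":0},
    {"dx":0,"dy":0.004,"dz":-0.01,"ax":0,"ay":0,"az":0},
    {"dx":0,"dy":0,"dz":-0.012,"ax":0,"ay":0,"az":0},
    {"dx":0,"dy":0,"dz":-0.01,"ax":0,"ay":0,"az":0},
  ],
)

```text
time_s: 15.5
ee_pos: [0.4529, 0.0216, 0.1449]
eef_rot: [3.141, 0.006, 2.62]
force: [-0.2, -0.5, -3.5]
grip_width: 0.0301
```

play_rows(
  commands=[
    {"dx":-0.018,"dy":0,"dz":0,"ax":0,"ay":0,"az":0},
    {"dx":-0.018,"dy":0,"dz":0,"ax":0,"ay":0,"az":0},
    {"dx":-0.018,"dy":0,"dz":0,"ax":0,"ay":0,"az":0},
    {"dx":-0.018,"dy":0,"dz":0,"ax":0,"ay":0,"az":0},
    {"dx":-0.018,"dy":0,"dz":0,"ax":0,"ay":0,"az":0},
  ],
)

```text
time_s: 15.92
ee_pos: [0.5327, -0.024, 0.1477]
eef_rot: [3.14, 0.008, 2.622]
force: [0.5, 0.6, -3.3]
grip_width: 0.0299
```

```bash
python3 -c "
from h import *
st(*B)
im=viewer.camera('scene');np.save('pics/s7.npy',im);crop(im,(240,120,350,220),6,'pics/s7.png')"
```

```text
t 15.92 along -47.2 lateral(+tray x) 3.4 z 147.7 rot [179.9    0.47 150.24] F [ 0.5  0.6 -3.3] M [ 0.05  0.04 -0.02] w 0.0299
```

View pics/s7.png

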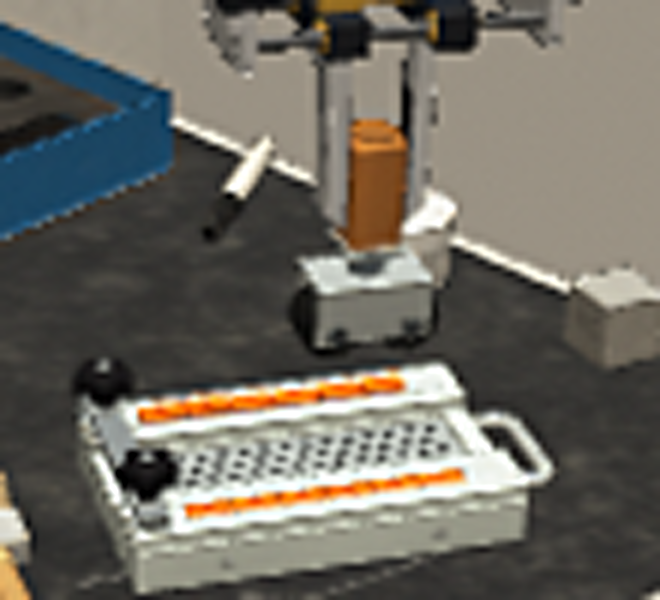

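Strip a now looks thin/flush against the rail compared with strip b (crop 325,490 vs 270,400); roller hangs over b. Now press and roll b the same way.

play_rows(
  commands=[
    {"dx":0.001,"dy":0,"dz":0.009,"ax":0.05,"ay":0.1,"az":0},
    {"dx":0.0005,"dy":0,"dz":0.009,"ax":0,"ay":0.1,"az":0},
    {"dx":0,"dy":0,"dz":0.006,"ax":0,"ay":0,"az":0},
    {"dx":0,"dy":0,"dz":0.005,"ax":0,"ay":0,"az":0},
    {"dx":0,"dy":0,"dz":0.003,"ax":0,"ay":0,"az":0},
  ],
)

```text
time_s: 16.38
ee_pos: [0.5342, -0.0254, 0.1137]
eef_rot: [3.14, 0.009, 2.621]
force: [-2.5, -0.9, 13.6]
grip_width: 0.0295
```

```bash
python3 -c "
from h import *
st(*B)"
```

```text
t 16.38 along -47.7 lateral(+tray x) 5.5 z 113.7 rot [179.9    0.53 150.15] F [-2.5 -0.9 13.6] M [-0.24  0.57  0.02] w 0.0295
```

play_rows(
  commands=[
    {"dx":0,"dy":0,"dz":-0.012,"ax":0,"ay":0.1,"az":-0.1},
    {"dx":0.003,"dy":0,"dz":-0.004,"ax":0,"ay":0.1,"az":-0.1},
    {"dx":0.001,"dy":0,"dz":0.006,"ax":0,"ay":0.1,"az":0},
    {"dx":0,"dy":0,"dz":0.006,"ax":0,"ay":0,"az":0},
    {"dx":0,"dy":0,"dz":0.006,"ax":0,"ay":0,"az":0},
  ],
)

```text
time_s: 16.8
ee_pos: [0.5299, -0.0224, 0.1111]
eef_rot: [3.139, 0.008, 2.626]
force: [-2.8, -0.7, 16.4]
grip_width: 0.0298
```

```bash
python3 -c "
from h import *
st(*B)"
```

```text
t 16.8 along -47.1 lateral(+tray x) 0.2 z 111.1 rot [179.85   0.44 150.45] F [-2.8 -0.7 16.4] M [-0.3   0.68 -0.01] w 0.0298
```

play_rows(
  commands=[
    {"dx":-0.0005,"dy":0.006,"dz":0,"ax":0,"ay":0,"az":0},
    {"dx":-0.0005,"dy":0.006,"dz":0,"ax":0,"ay":0,"az":0},
    {"dx":0,"dy":0.006,"dz":0.001,"ax":0,"ay":0,"az":0},
    {"dx":0,"dy":0.006,"dz":0.001,"ax":0,"ay":0,"az":0},
    {"dx":0,"dy":0.006,"dz":0.001,"ax":0,"ay":0,"az":0},
  ],
)

```text
time_s: 17.22
ee_pos: [0.5457, 0.0043, 0.1105]
eef_rot: [3.137, 0.01, 2.625]
force: [-7.3, 3.0, 21.6]
grip_width: 0.0295
```

```bash
python3 -c "
from h import *
st(*B)"
```

```text
t 17.22 along -16.1 lateral(+tray x) 0.7 z 110.5 rot [179.76   0.57 150.4 ] F [-7.3  3.  21.6] M [ 0.34  1.7  -0.02] w 0.0295
```

At the stop; back off slightly and roll on.

play_rows(
  commands=[
    {"dx":0,"dy":0.006,"dz":-0.002,"ax":0,"ay":0,"az":0},
    {"dx":0,"dy":0.006,"dz":0,"ax":0,"ay":0,"az":0},
    {"dx":0,"dy":0.006,"dz":0.001,"ax":0,"ay":0,"az":0},
    {"dx":0,"dy":0.006,"dz":0.001,"ax":0,"ay":0,"az":0},
    {"dx":0,"dy":0.006,"dz":0.001,"ax":0,"ay":0,"az":0},
  ],
)

```text
time_s: 17.63
ee_pos: [0.5614, 0.0322, 0.1117]
eef_rot: [3.136, 0.014, 2.626]
force: [-3.8, 0.9, 14.7]
grip_width: 0.0296
```

play_rows(
  commands=[
    {"dx":0,"dy":0.006,"dz":0.0005,"ax":0,"ay":0,"az":0},
    {"dx":0,"dy":0.006,"dz":0.0005,"ax":0,"ay":0,"az":0},
    {"dx":0,"dy":0.006,"dz":0.001,"ax":0,"ay":0,"az":0},
    {"dx":0,"dy":0.006,"dz":0.001,"ax":0,"ay":0,"az":0},
    {"dx":0,"dy":0.002,"dz":0.001,"ax":0,"ay":0,"az":0},
  ],
)

```text
time_s: 18.05
ee_pos: [0.5754, 0.0567, 0.1105]
eef_rot: [3.134, 0.019, 2.626]
force: [-11.3, -9.4, 28.3]
grip_width: 0.03
```

```bash
python3 -c "
from h import *
st(*B)"
```

```text
t 18.05 along 44.1 lateral(+tray x) 0.8 z 110.5 rot [179.58   1.07 150.48] F [-11.3  -9.4  28.3] M [-2.17  2.74 -0.17] w 0.03
```

play_rows(
  commands=[
    {"dx":0,"dy":-0.006,"dz":-0.002,"ax":0.1,"ay":0.2,"az":0},
    {"dx":0,"dy":-0.006,"dz":0,"ax":0.1,"ay":0.2,"az":0},
    {"dx":0,"dy":-0.006,"dz":0.0005,"ax":0.1,"ay":0.2,"az":0},
    {"dx":0,"dy":-0.006,"dz":0.0005,"ax":0.1,"ay":0,"az":0},
    {"dx":0,"dy":-0.006,"dz":0.0005,"ax":0.1,"ay":0,"az":0},
  ],
)

```text
time_s: 18.47
ee_pos: [0.5622, 0.0335, 0.1132]
eef_rot: [3.136, 0.014, 2.629]
force: [-1.8, 1.6, 13.8]
grip_width: 0.0299
```

play_rows(
  commands=[
    {"dx":0,"dy":-0.006,"dz":0.0005,"ax":0.1,"ay":0,"az":0},
    {"dx":0,"dy":-0.006,"dz":0.0005,"ax":0.1,"ay":0,"az":0},
    {"dx":0,"dy":-0.006,"dz":0.0005,"ax":0.1,"ay":0,"az":0},
    {"dx":0,"dy":-0.006,"dz":0.0005,"ax":0.1,"ay":0,"az":0},
    {"dx":0,"dy":-0.006,"dz":0.0005,"ax":0.1,"ay":0,"az":0},
  ],
)

```text
time_s: 18.88
ee_pos: [0.5478, 0.0091, 0.1123]
eef_rot: [3.138, 0.017, 2.629]
force: [-2.7, 2.5, 12.8]
grip_width: 0.0294
```

```bash
python3 -c "
from h import *
st(*B)"
```

```text
t 18.88 along -10.9 lateral(+tray x) 0.2 z 112.3 rot [179.82   1.   150.61] F [-2.7  2.5 12.8] M [ 0.74  0.76 -0.11] w 0.0294
```

play_rows(
  commands=[
    {"dx":0,"dy":-0.007,"dz":0.0005,"ax":0.05,"ay":0.2,"az":0},
    {"dx":0,"dy":-0.007,"dz":0.0005,"ax":0.05,"ay":0.2,"az":0},
    {"dx":0,"dy":-0.007,"dz":0.0005,"ax":0.05,"ay":0.2,"az":0},
    {"dx":0,"dy":-0.007,"dz":0.0005,"ax":0.05,"ay":0,"az":0},
    {"dx":0,"dy":-0.007,"dz":0.0005,"ax":0.05,"ay":0,"az":0},
  ],
)

```text
time_s: 19.3
ee_pos: [0.5315, -0.0199, 0.1117]
eef_rot: [3.136, 0.012, 2.629]
force: [-3.0, 4.2, 15.0]
grip_width: 0.0299
```

play_rows(
  commands=[
    {"dx":0,"dy":-0.003,"dz":0.0005,"ax":0,"ay":0,"az":0},
    {"dx":0,"dy":0,"dz":-0.012,"ax":0,"ay":0,"az":0},
    {"dx":0,"dy":0,"dz":-0.02,"ax":0,"ay":0,"az":0},
    {"dx":0,"dy":0,"dz":-0.03,"ax":0,"ay":0,"az":0},
    {"dx":0,"dy":0,"dz":-0.02,"ax":0,"ay":0,"az":0},
  ],
)

```text
time_s: 19.72
ee_pos: [0.5254, -0.0224, 0.1882]
eef_rot: [3.139, 0.003, 2.628]
force: [-0.4, 0.0, -3.2]
grip_width: 0.0299
```

```bash
python3 -c "
from h import *
st(*B);plan(.525,.335,.195,150.4,20)
im=viewer.camera('scene');np.save('pics/s8.npy',im);crop(im,(260,175,330,218),11,'pics/s8.png')"
```

```text
t 19.72 along -49.4 lateral(+tray x) -3.7 z 188.2 rot [1.7983e+02 1.5000e-01 1.5057e+02] F [-0.4  0.  -3.2] M [-0.03 -0.01  0.08] w 0.0299
t 19.72 pos [ 0.5254 -0.0224  0.1882] rot [1.7983e+02 1.5000e-01 1.5057e+02] F [-0.4  0.  -3.2] w 0.0299 D [-0.0004  0.3574  0.0068] dyaw -0.17
0 dx 0.0088 dy 0.0156 dz -0.0003 az 0.01
10 dx 0.0088 dy 0.0155 dz -0.0003 az 0.01
19 dx 0.0088 dy 0.0155 dz -0.0003 az 0.01
```

View pics/s8.png

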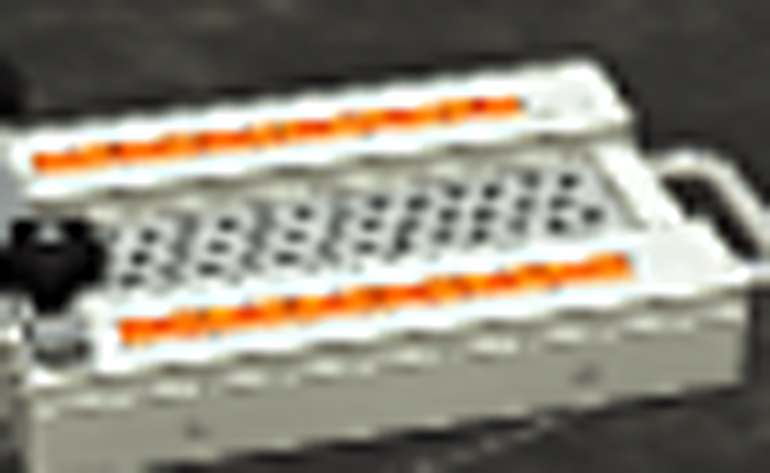

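Both strips now look thin and even, flush with the rails (a: 120,330 to 630,265; b: 35,160 to 520,103). A quick per-link number check of the vertical thickness before and after.

```bash
python3 - <<'E'
from h import *
a=np.radians(60.4);u=np.array([np.cos(a),np.sin(a)]);v=np.array([u[1],-u[0]])
def T(im,c,s):
    w=im.astype(float);o=np.clip((w[...,0]-w[...,2])/200,0,1)
    r=[]
    for ds in(-.008,-.004,0,.004,.008):
        p=proj("scene",(*(np.array(c)+u*(s+ds)),.041));x=p[0]-.0;i=int(round(x));y=int(round(p[1]))
        r.append(o[y-6:y+7,i].sum())
    p0=proj("scene",(*(np.array(c)+u*s-v*.006),.04));p1=proj("scene",(*(np.array(c)+u*s+v*.006),.04))
    return np.mean(r),p0[1]-p1[1]
i5,i8=np.load("pics/scene5.npy"),np.load("pics/s8.npy")
for n,c in(("a",A),("b",B)):
    for k,s in enumerate((-.06,-.036,-.012,.012,.036,.06)): print(n,k+1,"before %.2f after %.2f flat %.2f"%(T(i5,c,s)[0],*T(i8,c,s)))
print("px per mm height",proj("scene",(.475,.0635,.04))-proj("scene",(.475,.0635,.041)))
E
```

```text
a 1 before 3.19 after 2.34 flat 2.08
a 2 before 3.28 after 2.40 flat 2.10
a 3 before 3.16 after 2.41 flat 2.11
a 4 before 3.21 after 2.40 flat 2.13
a 5 before 3.39 after 2.49 flat 2.15
a 6 before 3.40 after 2.53 flat 2.16
b 1 before 3.12 after 2.19 flat 1.86
b 2 before 2.81 after 2.09 flat 1.87
b 3 before 2.73 after 2.17 flat 1.88
b 4 before 2.93 after 2.22 flat 1.90
b 5 before 3.36 after 2.26 flat 1.91
b 6 before 3.09 after 2.31 flat 1.93
px per mm height [-0.01368813  0.28716005]
```

The residue is the same for all twelve links, whatever their starting height, so it is blur; all are home. Carry the roller to its open place.

play_rows(
  commands=[
    {"dx":0.012,"dy":0.021,"dz":0,"ax":0,"ay":0,"az":0},
    {"dx":0.012,"dy":0.021,"dz":0,"ax":0,"ay":0,"az":0},
    {"dx":0.012,"dy":0.021,"dz":0,"ax":0,"ay":0,"az":0},
    {"dx":0.012,"dy":0.021,"dz":0,"ax":0,"ay":0,"az":0},
    {"dx":0.012,"dy":0.021,"dz":0,"ax":0,"ay":0,"az":0},
  ],
)

```text
time_s: 20.18
ee_pos: [0.524, 0.0994, 0.1835]
eef_rot: [3.141, 0.002, 2.622]
force: [1.5, 0.0, -3.4]
grip_width: 0.0294
```

play_rows(
  commands=[
    {"dx":0.012,"dy":0.021,"dz":0,"ax":0,"ay":0,"az":0},
    {"dx":0.012,"dy":0.021,"dz":0,"ax":0,"ay":0,"az":0},
    {"dx":0.012,"dy":0.021,"dz":0,"ax":0,"ay":0,"az":0},
    {"dx":0.012,"dy":0.021,"dz":0,"ax":0,"ay":0,"az":0},
    {"dx":0.012,"dy":0.021,"dz":0,"ax":0,"ay":0,"az":0},
  ],
)

```text
time_s: 20.6
ee_pos: [0.5198, 0.2263, 0.1714]
eef_rot: [-3.135, -0.006, 2.622]
force: [0.5, 0.1, -3.4]
grip_width: 0.03
```

```bash
python3 -c "
from h import *
plan(.525,.335,.12,150.4,5)"
```

```text
t 20.6 pos [0.5198 0.2263 0.1714] rot [-179.6    -0.35  150.24] F [ 0.5  0.1 -3.4] w 0.03 D [ 0.0052  0.1087 -0.0514] dyaw 0.16
0 dx 0.0099 dy 0.0194 dz 0.0103 az -0.03
1 dx 0.0099 dy 0.0194 dz 0.0103 az -0.03
2 dx 0.0099 dy 0.0194 dz 0.0103 az -0.03
3 dx 0.0099 dy 0.0194 dz 0.0103 az -0.03
4 dx 0.0098 dy 0.0194 dz 0.0103 az -0.03
```

play_rows(
  commands=[
    {"dx":0.01,"dy":0.019,"dz":0,"ax":-0.1,"ay":-0.1,"az":0},
    {"dx":0.01,"dy":0.019,"dz":0.005,"ax":-0.1,"ay":-0.1,"az":0},
    {"dx":0.01,"dy":0.019,"dz":0.01,"ax":-0.1,"ay":-0.1,"az":0},
    {"dx":0.01,"dy":0.019,"dz":0.01,"ax":-0.1,"ay":0,"az":0},
    {"dx":0.01,"dy":0.018,"dz":0.01,"ax":0,"ay":0,"az":0},
  ],
)

```text
time_s: 21.02
ee_pos: [0.5192, 0.3387, 0.1243]
eef_rot: [-3.135, -0.006, 2.624]
force: [0.3, 0.4, -3.6]
grip_width: 0.03
```

play_rows(
  commands=[
    {"dx":0,"dy":0,"dz":0.004,"ax":0,"ay":0,"az":0},
    {"dx":0,"dy":0,"dz":0.01,"ax":0,"ay":0,"az":0},
    {"dx":0,"dy":0,"dz":0.007,"ax":0,"ay":0,"az":0},
    {"dx":0,"dy":0,"dz":0,"ax":0,"ay":0,"az":0},
    {"dx":0,"dy":0,"dz":0,"ax":0,"ay":0,"az":0},
  ],
)

```text
time_s: 21.43
ee_pos: [0.5145, 0.3394, 0.0903]
eef_rot: [-3.125, -0.013, 2.627]
force: [1.0, 0.4, -3.4]
grip_width: 0.0298
```

```bash
python3 -c "
from h import *
plan(.525,.335,.081,150.4,5)"
```

```text
t 21.43 pos [0.5145 0.3394 0.0903] rot [-179.03   -0.72  150.52] F [ 1.   0.4 -3.4] w 0.0298 D [ 0.0105 -0.0044 -0.0093] dyaw -0.12
0 dx -0.0023 dy 0.0003 dz 0.0019 az 0.02
1 dx -0.0023 dy 0.0003 dz 0.0019 az 0.02
2 dx -0.0023 dy 0.0003 dz 0.0019 az 0.02
3 dx -0.0023 dy 0.0003 dz 0.0019 az 0.02
4 dx -0.0023 dy 0.0003 dz 0.0019 az 0.02
```

play_rows(
  commands=[
    {"dx":0,"dy":0,"dz":0.002,"ax":-0.3,"ay":-0.25,"az":0},
    {"dx":0,"dy":0,"dz":0.002,"ax":-0.3,"ay":-0.25,"az":0},
    {"dx":0,"dy":0,"dz":0.002,"ax":-0.3,"ay":-0.2,"az":0},
    {"dx":0,"dy":0,"dz":0.001,"ax":0,"ay":0,"az":0},
    {"dx":0,"dy":0,"dz":0,"ax":0,"ay":0,"az":0},
  ],
)

```text
time_s: 21.85
ee_pos: [0.5155, 0.3377, 0.0841]
eef_rot: [3.139, 0.003, 2.625]
force: [-0.4, 1.4, -3.5]
grip_width: 0.0297
```

```bash
python3 -c "
from h import *
plan(.515,.339,.081,150.4,5)"
```

```text
t 21.85 pos [0.5155 0.3377 0.0841] rot [1.7985e+02 1.5000e-01 1.5038e+02] F [-0.4  1.4 -3.5] w 0.0297 D [-0.0005  0.0013 -0.0031] dyaw 0.02
0 dx 0.0002 dy 0.0002 dz 0.0006 az -0.00
1 dx 0.0002 dy 0.0002 dz 0.0006 az -0.00
2 dx 0.0002 dy 0.0002 dz 0.0006 az -0.00
3 dx 0.0002 dy 0.0002 dz 0.0006 az -0.00
4 dx 0.0002 dy 0.0002 dz 0.0006 az -0.00
```

play_rows(
  commands=[
    {"dx":0,"dy":0,"dz":0.002,"ax":0,"ay":0,"az":0},
    {"dx":0,"dy":0,"dz":0.002,"ax":0,"ay":0,"az":0},
    {"dx":0,"dy":0,"dz":0.001,"ax":0,"ay":0,"az":0},
    {"dx":0,"dy":0,"dz":0,"ax":0,"ay":0,"az":0},
    {"dx":0,"dy":0,"dz":0,"ax":0,"ay":0,"az":0},
  ],
)

```text
time_s: 22.27
ee_pos: [0.5164, 0.3384, 0.081]
eef_rot: [3.136, 0.004, 2.624]
force: [-0.1, -0.1, -3.9]
grip_width: 0.0297
```

play_rows(
  commands=[
    {"dx":0,"dy":0,"dz":0.002,"ax":0.1,"ay":0.1,"az":0},
    {"dx":0,"dy":0,"dz":0.001,"ax":0.1,"ay":0.1,"az":0},
    {"dx":0,"dy":0,"dz":0,"ax":0,"ay":0,"az":0},
    {"dx":0,"dy":0,"dz":0,"ax":0,"ay":0,"az":0},
    {"dx":0,"dy":0,"dz":0,"ax":0,"ay":0,"az":0},
  ],
)

```text
time_s: 22.68
ee_pos: [0.5175, 0.3396, 0.0805]
eef_rot: [3.135, 0.002, 2.625]
force: [-2.4, 0.8, 4.3]
grip_width: 0.0299
```

Contact (force now +4 N). Release and withdraw.

play_rows(
  commands=[
    {"dx":0,"dy":0,"dz":-0.001,"ax":0,"ay":0,"az":0},
    {"dx":0,"dy":0,"dz":0,"ax":0,"ay":0,"az":0},
    {"dx":0,"dy":0,"dz":0,"ax":0,"ay":0,"az":0},
    {"dx":0,"dy":0,"dz":0,"ax":0,"ay":0,"az":0},
    {"dx":0,"dy":0,"dz":0,"ax":0,"ay":0,"az":0},
  ],
  claw=0.8,
  squeeze=10,
)

```text
time_s: 23.1
ee_pos: [0.5179, 0.3396, 0.0814]
eef_rot: [3.135, 0.002, 2.625]
force: [0.9, 0.3, -0.3]
grip_width: 0.0595
```

play_rows(
  commands=[
    {"dx":0,"dy":0,"dz":0,"ax":0,"ay":0,"az":0},
    {"dx":0,"dy":0,"dz":-0.01,"ax":0,"ay":0,"az":0},
    {"dx":0,"dy":0,"dz":-0.025,"ax":0,"ay":0,"az":0},
    {"dx":0,"dy":0,"dz":-0.03,"ax":0,"ay":0,"az":0},
    {"dx":0,"dy":0,"dz":-0.03,"ax":0,"ay":0,"az":0},
  ],
)

```text
time_s: 23.52
ee_pos: [0.5149, 0.3376, 0.1739]
eef_rot: [-3.137, -0.004, 2.625]
force: [-0.1, 0.9, -0.4]
grip_width: 0.0752
```

play_rows(
  commands=[
    {"dx":0,"dy":0,"dz":-0.03,"ax":0,"ay":0,"az":0},
    {"dx":0,"dy":0,"dz":-0.02,"ax":0,"ay":0,"az":0},
    {"dx":0,"dy":0,"dz":0,"ax":0,"ay":0,"az":0},
    {"dx":0,"dy":0,"dz":0,"ax":0,"ay":0,"az":0},
    {"dx":0,"dy":0,"dz":0,"ax":0,"ay":0,"az":0},
  ],
)

```text
time_s: 23.93
ee_pos: [0.5161, 0.3381, 0.2363]
eef_rot: [3.136, 0.002, 2.625]
force: [1.0, 0.1, -0.2]
grip_width: 0.0752
```

```bash
python3 -c "
from h import *
im=viewer.camera('scene');crop(im,(130,110,340,270),3.8,'pics/s9.png')
print(ctrl.get_obs()['time_s'])"
```

```text
23.9833
```

View pics/s9.png

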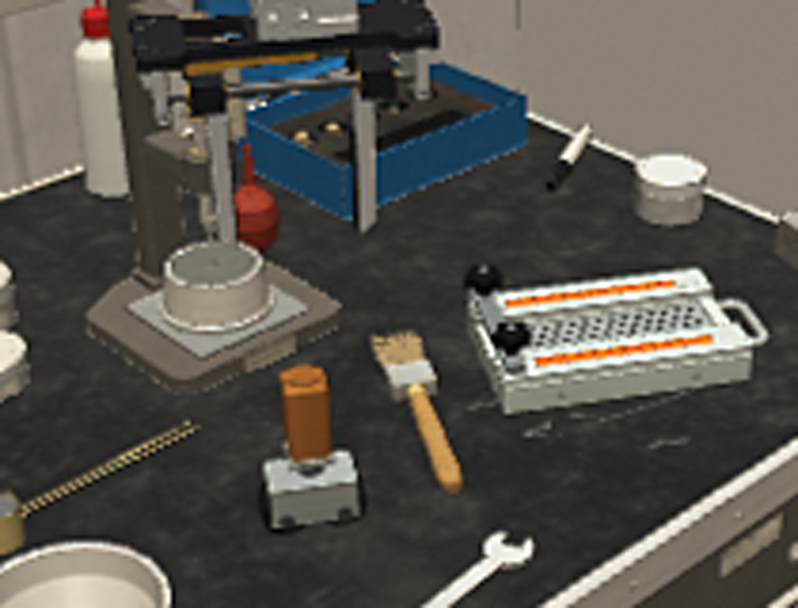

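The roller stands upright and clear (crop 310,450), the brush lies flat on the bench (420,410), the strips look flush, and the neighbours are where they were. Handing in.

```bash
python3 -c "
from station import workorder
print(workorder.hand_in())"
```

```text
the job is handed in; nothing more can be done
None
```

I lifted the brush off the tray and laid it flat on the bench. I then rolled both strips forward and back with the roller, using mostly about 13–15 N. Finally I stood the roller upright near its old place and handed the job in at about 24 s of the 61 allowed.

**Last checks:**
- **Objects:** the final picture shows the roller upright and clear of the tray and brush. The brush is flat, and the bystanders in that crop look unmoved. The cube was only partly in view and the stopwatch was outside the crop, so I did not check them again; nothing worked near them.
- **Links:** every link's thickness in the image dropped to about 0.2–0.4 px above the flat value, whatever its starting height. I took that as blur and the links as home. It is indirect, since joint values could not be read, and 0.3 px is about 1 mm of height.

**Departures from plan:**
- On strip b the roller reached its spring stop.
- At the clamp end of strip b the wrist force rose to about 28 N vertically with a sideways push. The carriage had probably touched the clamp bar, so I backed off.
- My first press on strip b was about 5 mm off centre, so I lifted, re-centred and pressed again.

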